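Complete the pinwheel layer of kit cartons on the storage board

TASK

Finish the upper layer of kit cartons on the slatted storage board: take the two cartons from the sloping feeder and lay them flat, top up, in the two open places so that the four form a pinwheel, the reverse of the layer below, square and close up to their neighbours with the air shaft in the middle left open. There is glass inside, so set them down rather than drop them, keep the cartons already laid in their places, and leave the tape roll, the blue-capped vial and the brown bottle standing where they are.

Things in the scene. Friction and masses are not known exactly. Their poses are not given: they have to be found in the camera images.
- board: slatted grey storage board, 196 x 196 x 24 mm, fixed, level, at any yaw, to the left or right of the feeder; origin at the centre of its underside, on the desk; z up, x along the slats. It carries a lower layer of four cartons (tops 64 mm over the desk) round an air shaft and two of the four of the upper layer, which is the lower one's mirror image. Neighbours lie 3 mm apart.
- spot_3 (a point): point 64 mm over the desk, on the lower layer, where the middle of the underside of a missing carton belongs: [30, 59.5, 64] mm in the board's frame, its long side along the board's x axis. Only the half of this place towards the board's -x has room for a finger on both long sides (inside it is the open air shaft, 62 mm square); the other half has a neighbour 3 mm from its inner side.
- spot_4 (a point): point 64 mm over the desk, on the lower layer, where the middle of the underside of a missing carton belongs: [-59.5, 30, 64] mm in the board's frame, its long side along the board's y axis. Only the half of this place towards the board's -y has room for a finger on both long sides (inside it is the open air shaft, 62 mm square); the other half has a neighbour 3 mm from its inner side.
- laid_1: carton already laid in the upper layer, same size and axes as carton_1, its top 104 mm over the desk; its centre belongs at [-30, -59.5] mm in the board's frame, long side along the board's x
- laid_2: carton already laid in the upper layer, same size and axes as carton_1, its top 104 mm over the desk; its centre belongs at [59.5, -30] mm in the board's frame, long side along the board's y
- carton_1: kit carton to lay: brown cardboard box, 116 (x) x 57 (y) x 40 (z) mm, about 0.13 to 0.25 kg. Origin at the centre of its underside, x along its length, z out of its top. At the start it lies on the feeder, x up the 25 degree slope, in the lane at the feeder's y = -50 mm. The two are interchangeable, and may be laid either way round.
- carton_2: kit carton to lay: brown cardboard box, 116 (x) x 57 (y) x 40 (z) mm, about 0.13 to 0.25 kg. Origin at the centre of its underside, x along its length, z out of its top. At the start it lies on the feeder, x up the 25 degree slope, in the lane at the feeder's y = 50 mm. The two are interchangeable, and may be laid either way round.
- feeder: fixed grey sheet-metal feeder, 232 mm wide, 86 mm high, its surface rising away from the robot at 25 degrees; origin on the desk under its middle, x horizontal towards the high side. The surface starts 26 mm over the desk at x = -70 mm, behind a stop lip 14 mm high. Ribs 5 mm high run 4 mm beside each carton; else nothing stands beside them, and 43 mm is free between the two.
- tape_roll: bystander: roll of beige tape lying flat, 95 mm across, 24 mm high, origin under its centre
- vial: bystander: slim white vial with blue cap, 32 mm across, 96 mm high, standing on the desk, origin under its centre
- bottle: bystander: brown bottle with black cap, 58 mm across, 109 mm high, origin under its centre
- lower_1: carton of the lower layer, same size and axes as carton_1, lying on the board; leave it in place
- lower_2: carton of the lower layer, same size and axes as carton_1, lying on the board; leave it in place
- lower_3: carton of the lower layer, same size and axes as carton_1, lying on the board; leave it in place
- lower_4: carton of the lower layer, same size and axes as carton_1, lying on the board; leave it in place
There are look-alikes about, which are no part of the job. Leave any purple, turquoise or yellow look-alike of the laid_1 alone.

How it is judged:
By the outcome, as a careful person would: the job done as asked, in the order asked, and still so for the second after the job is handed in, with the robot touching nothing.
It also fails if it takes over 51 s, if anything falls off the work surface, if the arm or the gripper's body presses on something with over 40 N, if the wrist force passes 120 N, or if a joint passes its speed limit or range.

ROBOT

A 6-joint arm with a two-finger parallel gripper is mounted at the origin on the work surface; the furniture and walls round the work are solid. World frame = base frame: x ahead of the robot, y to its left, z up, the work surface at z = 0. Lengths are in m, angles in rad, forces in N, time in s.
With the tool pointing down it reaches from about 0.325 to 1 m from the base axis. Payload 5.1 kg.
Tool frame: the origin (TCP) lies between the finger pads; the fingertips stand 22 mm ahead of it and the grasp point (between the pads) lies 3 mm ahead of it; y points along the fingers, x is the direction in which the jaws open and shut, and the axes are right-handed (so a half turn about y gives the same grasp; the last joint's range is limited). The gripper opens to 85 mm and grips with 20 to 120 N. Pads are 22 mm wide; open, the fingers measure 114 mm over their backs; the gripper's body (76 mm by 85 mm) begins 54 mm behind the grasp point. The pads swing forward as they close: fully open they stand 13 mm farther back than shut.
Start: joints at [1.238, 0.124, 1.65, -0, 1.367, -0.083], TCP at [0.161, 0.63, 0.253] pointing down, gripper open.
Joint ranges: [-2.61, 2.61], [-1.02, 2.33], [0.03, 2.71], [-1.35, 4.49], [0.32, 2.68], [-2.91, 2.91]. Speed limits (rad/s): [2.57, 2.57, 3.14, 3.14, 3.14, 3.14].

INTERFACE

Orientations are given as a unit quaternion [x, y, z, w].
In Python, from rig import readout, get_image, camera_model, r, nets gives the robot as it stands. The module is installed in compiled form; this text tells all that it offers.
- The arm moves only by the tool servo_tool, never from a script. Its arguments are lists of equal length, an entry for each row: "turn": the turn, a rotation vector about the world's x, y, z in rad, a list of three; "offset": the shift along the world's x, y, z in m, a list of three; "jaw": the finger opening in m, from 0 to 0.0854. A call has 1 to 10 rows; each row shifts and turns the commanded pose from where the row before left it; what a row does not reach is not made up. A row lasts 1/12 s, in which the tool goes at most 41.7 mm and 7.16 degrees, less where a joint would pass 70% of its speed; a pose out of reach is approached as far as the arm can. A call is refused whole if a number of a shift passes 0.0417 or a number of a turn 0.125, either way. A call with a gripper value outside its range is refused whole. The fingers move at their own pace and stop on an object; "force" is the grip in N (left out, the last holds). Time passes only in rows, so rows that do not move let the fingers close. It gives the time, the measured TCP pose, the force and the opening at its end, in the units of the state.
- readout.get_obs(): the state, without advancing time (a new reading comes with each control period).
- get_image(name): name is "scene" or "top" or "wrist"; returns (picture, depth): 400x640x3 uint8, blue, green, red; 400x640 float32, m along the optical axis (not along the pixel's ray), 0 where there is no reading.
- camera_model(name): a dict with "camera_matrix" (3x3 intrinsics, pixels), "pose" (4x4, takes a point from camera to world coordinates); the wrist camera has in their place "hand_eye" (4x4, takes a point from camera to tool coordinates, whose origin is the TCP and whose axes are the tool frame's). Camera axes: x right, y up, looking along -z (the intrinsics and any distortion apply to the point x, -y, -z); pixel columns grow to the right and rows downward; lengths in m; the calibration is good to about 2 mm. A picture is of the moment at which its call begins: read the wrist's pose just before it. camera_model takes no time and is no camera call.
- r.hand_in(): hands the job in, once; it reports no verdict.
Trained networks look in the newest picture that a camera, given by its name, has taken for a name from the list of things; names that differ only in an ending like _2 or _b are one class to them, and where a whole thing is asked for, a point or a joint stands for the part that bears it (a point fixed in the world has none). Each returns a list of dicts, best first, with "confidence" (0 to 1); they miss things now and then, are a little off and sometimes report something else, mostly with a low value. They report only what shows in the picture. A call takes as long as a camera call. They do not tell look-alikes from the thing itself.
- nets.find_in(thing, camera): "centre" ([column, row] in pixels, amid what is visible of it).
- nets.masks_of(thing, camera): "pixels" (400x640 bool, what is visible of it) and "centre" ([column, row] in pixels, amid what is visible of it).
The state is a dict: "t": time; "joints": joint angles; "joint_vel": joint speeds; "joint_torque": joint torques, N m; "tool_pos": TCP position; "tool_rot": TCP orientation; "contact_force": force on the tool from outside, world axes, zero at the start; "torque": the same for the moment, N m; "width": finger opening in m.
Only numpy, scipy, OpenCV 4.12 (cv2) and the standard library are available. Lean on these libraries where they do the work, as an engineer would, in place of code of your own. Each camera call takes 0.05 s, during which the arm holds its last target.

## Working session

There is one attempt and no reset: what is moved stays moved. The work goes in short steps, Python scripts to look and compute and a tool call to move; the robot and the scene stay as the last step left them, time stands still between calls to the robot, and variables do not carry over. Pictures are saved under pics/ and viewed, and the job is handed in when it is done.

Besides the shell and the picture viewer there is one more tool, called after ">>>" by a JSON object that holds its "api" and its "payload", one argument or row to a line. servo_tool: Moves the arm, as the interface text tells. Its arguments: {"type":"object","properties":{"turn":{"type":"array"},"offset":{"type":"array"},"jaw":{"type":"array"},"force":{"type":"number"}},"required":["turn","offset","jaw"]}

```bash
mkdir -p pics; ls
python3 - <<'E'
from rig import readout,get_image,camera_model
import cv2,numpy as np
print(readout.get_obs())
for n in ("scene","top","wrist"):
    p,d=get_image(n); cv2.imwrite(f"pics/{n}0.png",p); np.savez(f"pics/{n}0.npz",p=p,d=d)
    print(n,camera_model(n))
E
```

```text
pics
{'t': 0.0, 'joints': array([ 1.23843130e+00,  1.24492552e-01,  1.65170786e+00, -2.92268480e-05,
        1.36750004e+00, -8.25958820e-02]), 'joint_vel': array([ 8.30115976e-05, -3.75124732e-04,  1.35844696e-03, -2.07969710e-03,
        2.27330379e-03, -5.26709644e-05]), 'joint_torque': array([-1.99962865e-04, -4.23624766e+01, -3.65444005e+01, -9.25452628e-05,
        7.13495887e-03,  1.21906602e-06]), 'tool_pos': array([0.1605098 , 0.62927139, 0.25204108]), 'tool_rot': array([ 0.55880011,  0.43320867, -0.43444601, -0.55796896]), 'contact_force': array([-0.17280215,  0.2341072 , -0.94264263]), 'torque': array([ 0.04670955,  0.02869031, -0.00184707]), 'width': 0.085572003428841}
scene {'camera_matrix': array([[424.22739962,   0.        , 312.43007557],
       [  0.        , 424.22739962, 195.54865829],
       [  0.        ,   0.        ,   1.        ]]), 'pose': array([[ 0.87293793,  0.18440394, -0.45163542, -0.15615266],
       [-0.48747002,  0.36535636, -0.79302441, -1.06044436],
       [ 0.01877105,  0.91241981,  0.40882482,  0.7191558 ],
       [ 0.        ,  0.        ,  0.   
[... 382 characters left out ...]
   [ 2.92258108e-03,  1.44542298e-01,  9.89494307e-01,
         1.52933811e+00],
       [ 0.00000000e+00,  0.00000000e+00,  0.00000000e+00,
         1.00000000e+00]])}
wrist {'camera_matrix': array([[313.72615221,   0.        , 321.10642167],
       [  0.        , 313.72615221, 197.49670318],
       [  0.        ,   0.        ,   1.        ]]), 'hand_eye': array([[ 9.99999669e-01,  7.27523862e-04,  3.65056183e-04,
        -1.17405907e-03],
       [ 1.48073008e-04,  2.78409792e-01, -9.60462371e-01,
        -1.20690131e-01],
       [-8.00394509e-04,  9.60462107e-01,  2.78409592e-01,
         7.04302795e-02],
       [ 0.00000000e+00,  0.00000000e+00,  0.00000000e+00,
         1.00000000e+00]])}
```

View pics/scene0.png

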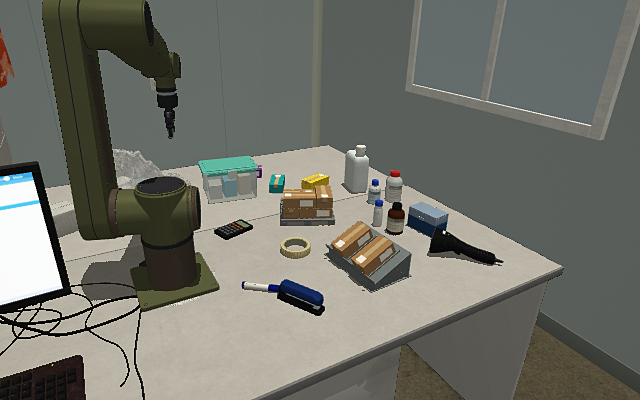

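View pics/top0.png

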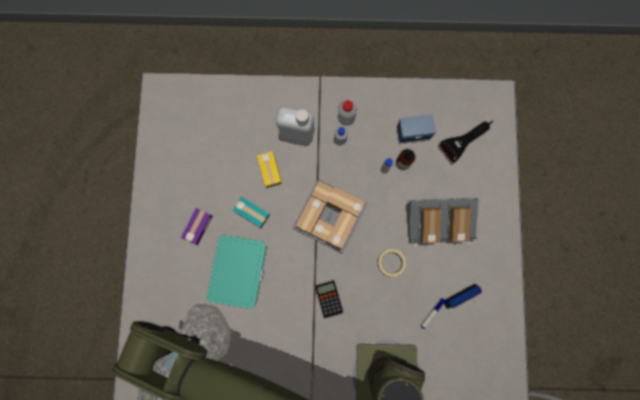

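View pics/wrist0.png

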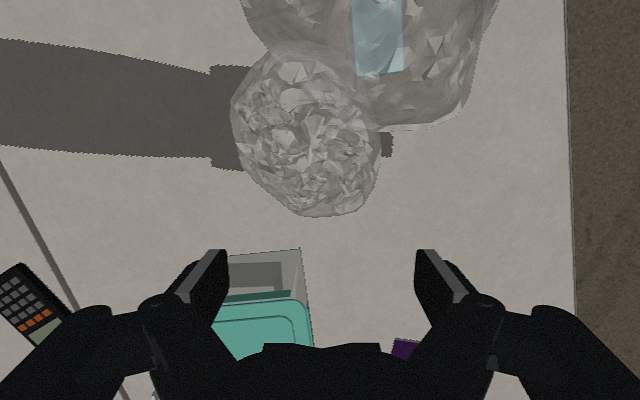

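```bash
cat > h.py <<'E'
import numpy as np,cv2
from scipy.spatial.transform import Rotation as R
from rig import readout,get_image,camera_model,nets
def pose(o):
    T=np.eye(4);T[:3,:3]=R.from_quat(o['tool_rot']).as_matrix();T[:3,3]=o['tool_pos'];return T
def campose(n,o=None):
    m=camera_model(n)
    if n=='wrist':
        return m['camera_matrix'],pose(o)@m['hand_eye']
    return m['camera_matrix'],m['pose']
def cloud(d,K,T):
    v,u=np.mgrid[:d.shape[0],:d.shape[1]]
    x=(u-K[0,2])/K[0,0]*d; y=(v-K[1,2])/K[1,1]*d
    P=np.stack([x,-y,-d,np.ones_like(d)],-1)@T.T
    return P[...,:3]
def proj(P,K,T):
    P=np.atleast_2d(P); q=(np.c_[P,np.ones(len(P))]@np.linalg.inv(T).T)
    return np.c_[K[0,0]*q[:,0]/-q[:,2]+K[0,2],K[1,1]*(-q[:,1])/-q[:,2]+K[1,2]]
E
python3 - <<'E'
from h import *
z=np.load('pics/top0.npz');K,T=campose('top');C=cloud(z['d'],K,T)
for n,(u,v) in dict(table=(360,330),shaft=(331,215),tape=(392,251),c1=(431,228),c1b=(431,215),c2=(460,228),vial=(388,162),bott=(406,157)).items(): print(n,C[v,u].round(3))
p=cv2.resize(z['p'][120:300,270:510],None,fx=3.3,fy=3.3,interpolation=cv2.INTER_CUBIC);cv2.imwrite('pics/topc.png',p)
# feeder/board points
for nm,box in dict(board=(170,260,285,375),feeder=(185,255,400,485)).items():
    a=C[box[0]:box[1],box[2]:box[3]].reshape(-1,3); 
    for lo,hi in((.015,.05),(.05,.08),(.095,.115)):
        s=a[(a[:,2]>lo)&(a[:,2]<hi)]
        if len(s)>20: print(nm,lo,hi,len(s),s.min(0).round(3),s.max(0).round(3),cv2.minAreaRect((s[:,:2]*1000).astype(np.float32)))
E
```

```text
table [0.144 0.09  0.001]
shaft [0.539 0.198 0.021]
tape [ 0.417 -0.016  0.031]
c1 [ 0.495 -0.14   0.082]
c1b [ 0.537 -0.136  0.104]
c2 [ 0.497 -0.238  0.084]
vial [0.716 0.008 0.099]
bott [ 0.733 -0.052  0.109]
board 0.015 0.05 691 [0.409 0.075 0.015] [0.664 0.331 0.05 ] ((536.5669555664062, 204.69235229492188), (195.5931396484375, 196.14796447753906), 64.31129455566406)
board 0.05 0.08 1157 [0.422 0.168 0.05 ] [0.651 0.318 0.079] ((537.7506103515625, 207.10040283203125), (169.3209686279297, 176.3123321533203), 64.2874526977539)
board 0.095 0.115 1173 [0.42  0.089 0.095] [0.625 0.213 0.113] ((523.7565307617188, 177.1126708984375), (114.33946990966797, 175.4178009033203), 64.3945541381836)
feeder 0.015 0.05 495 [ 0.407 -0.307  0.016] [ 0.588 -0.044  0.05 ] ((479.7179870605469, -181.090576171875), (251.90084838867188, 182.43499755859375), 81.87863159179688)
feeder 0.05 0.08 1173 [ 0.448 -0.304  0.05 ] [ 0.598 -0.07   0.08 ] ((523.2789306640625, -188.82632446289062), (145.2475128173828, 232.0799560546875), 3.1344661712646484)
feeder 0.095 0.115 463 [ 0.503 -0.268  0.095] [ 0.567 -0.109  0.115] ((537.0831298828125, -188.08450317382812), (158.84933471679688, 63.843509674072266), 88.65185546875)
```

View pics/topc.png

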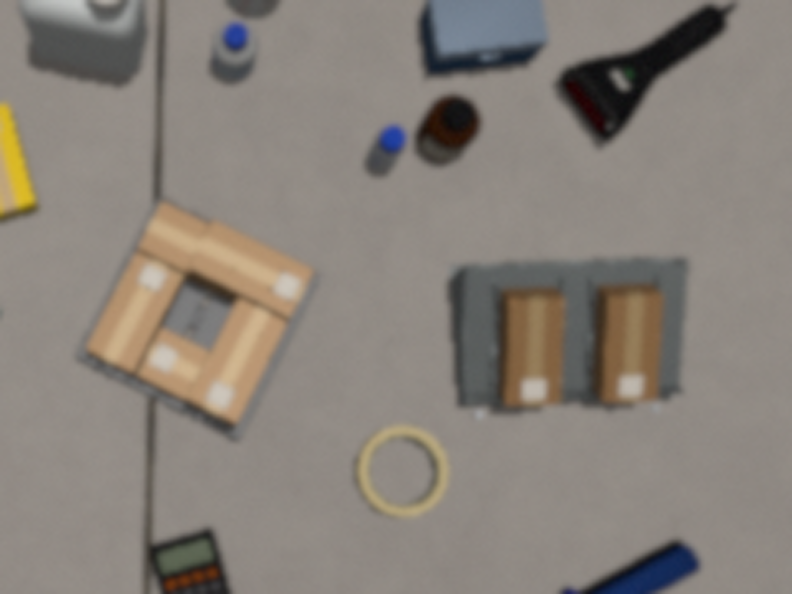

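Run:
```python
from h import *
o=readout.get_obs();print(pose(o).round(3))
z=np.load('pics/top0.npz');K,T=campose('top');C=cloud(z['d'],K,T)
for box in ((230,310,205,270),(140,190,255,285),(100,150,275,320),(195,230,230,270)):
    a=C[box[0]:box[1],box[2]:box[3]].reshape(-1,3);a=a[a[:,2]>.015];print(a.min(0).round(3),a.max(0).round(3),np.percentile(a[:,2],95).round(3))
```

```text
[[ 0.247 -0.001 -0.969  0.161]
 [ 0.969 -0.002  0.247  0.629]
 [-0.002 -1.     0.     0.252]
 [ 0.     0.     0.     1.   ]]
[0.206 0.207 0.015] [0.453 0.623 1.529] 0.143
[0.36  0.207 0.016] [0.763 0.468 1.529] 0.044
[0.36  0.207 0.015] [0.888 0.394 1.529] 0.2
[0.36  0.207 0.015] [0.594 0.546 1.529] 0.044
```

>>> {"api": "servo_tool", "payload": {
  "turn": [
    [0,0,-0.02],
    [0,0,-0.02],
    [0,0,-0.02],
    [0,0,-0.02],
    [0,0,-0.02],
    [0,0,-0.02],
    [0,0,-0.02],
    [0,0,-0.02],
    [0,0,-0.02],
    [0,0,-0.02]
  ],
  "offset": [
    [0.01,-0.012,0.005],
    [0.018,-0.025,0.005],
    [0.02,-0.028,0.005],
    [0.02,-0.028,0.005],
    [0.02,-0.028,0.005],
    [0.02,-0.028,0.005],
    [0.02,-0.028,0.005],
    [0.02,-0.028,0.005],
    [0.02,-0.028,0.005],
    [0.02,-0.028,0.005]
  ],
  "jaw": [0.085,0.085,0.085,0.085,0.085,0.085,0.085,0.085,0.085,0.085]
}}

```text
t: 0.98
tool_pos: [0.3494, 0.3666, 0.3038]
tool_rot: [0.599, 0.376, -0.375, -0.599]
contact_force: [0.6, -0.5, 0.8]
width: 0.085
```

>>> {"api": "servo_tool", "payload": {
  "turn": [
    [0,0,0],
    [0,0,0],
    [0,0,0],
    [0,0,0],
    [0,0,0],
    [0,0,0]
  ],
  "offset": [
    [0.02,-0.028,0],
    [0.02,-0.028,0],
    [0.02,-0.028,0],
    [0.018,-0.022,0],
    [0.01,-0.01,0],
    [0,0,0]
  ],
  "jaw": [0.085,0.085,0.085,0.085,0.085,0.085]
}}

```text
t: 1.48
tool_pos: [0.4382, 0.25, 0.3034]
tool_rot: [0.6, 0.374, -0.374, -0.599]
contact_force: [-0.2, 0.1, 0.9]
width: 0.0848
```

Run:
```python
from h import *
o=readout.get_obs();print(o['t'],pose(o).round(3),o['joints'].round(3))
p,d=get_image('wrist');K,T=campose('wrist',o)
np.savez('pics/w1.npz',p=p,d=d,K=K,T=T);cv2.imwrite('pics/w1.png',p)
```

```text
1.4833 [[ 0.439  0.001 -0.898  0.438]
 [ 0.898 -0.001  0.439  0.25 ]
 [-0.001 -1.    -0.001  0.303]
 [ 0.     0.     0.     1.   ]] [ 4.130e-01 -2.310e-01  1.907e+00 -1.000e-03  1.465e+00 -7.030e-01]
```

View pics/w1.png

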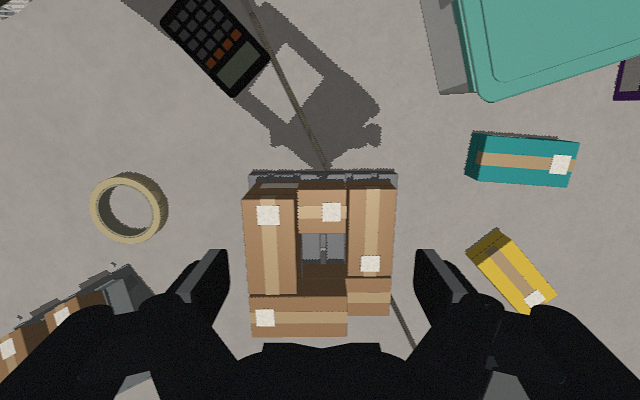

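```bash
cat > boardfit.py <<'E'
from h import *
from scipy.optimize import minimize
def fit(C,b0=(.537,.205,np.deg2rad(-25.7)),reg=.13,sgn=None):
    """fit board pose to top faces of upper (z~.104) and lower (z~.064) points using known footprints: IoU-like on edges"""
    P=C.reshape(-1,3);P=P[np.hypot(P[:,0]-b0[0],P[:,1]-b0[1])<reg]
    up=P[(P[:,2]>.097)&(P[:,2]<.111)]
    return P,up
E
python3 - <<'E'
from boardfit import *
z=np.load('pics/w1.npz');C=cloud(z['d'],z['K'],z['T'])
P,up=fit(C)
print('table z',np.median(C[120:150,60:90,2]), 'up z',np.median(up[:,2]),len(up))
lo=P[(P[:,2]>.058)&(P[:,2]<.070)];print('low z',np.median(lo[:,2]),len(lo))
# z-mode mask picture
img=np.zeros((400,640,3),np.uint8);Z=C[...,2]
img[(Z>.095)&(Z<.113)]=(0,0,255);img[(Z>.055)&(Z<.075)]=(0,255,0);img[(Z>.015)&(Z<.03)]=(255,0,0)
cv2.imwrite('pics/w1z.png',img[150:380,200:450].repeat(3,0).repeat(3,1))
for nm,s in(('up',up),('lo',lo)):
    # board frame coordinates with init
    c,sn=np.cos(-.4485),np.sin(-.4485);q=(s[:,:2]-[.537,.205])@np.array([[c,-sn],[sn,c]])
    print(nm,np.percentile(q,[0.5,50,99.5],axis=0).round(4))
E
```

```text
table z 0.00014745115993994307 up z 0.1041128492372369 9148
low z 0.06412627463690163 8406
up [[-0.0848 -0.089 ]
 [ 0.0202 -0.052 ]
 [ 0.0897  0.025 ]]
lo [[-0.0849 -0.0683]
 [-0.0323  0.0446]
 [ 0.0894  0.0857]]
```

View pics/w1z.png

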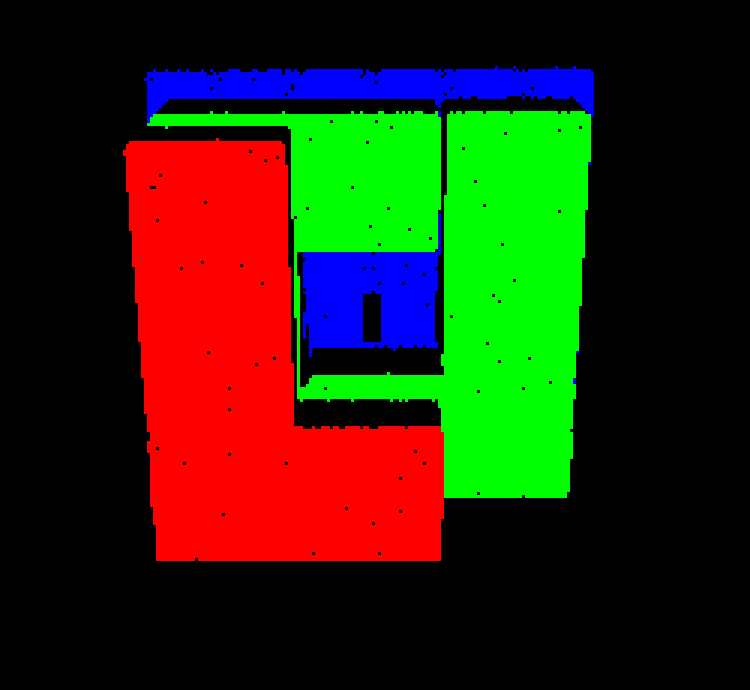

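```bash
cat > edges.py <<'E'
from h import *
def tobf(P,b):
    c,s=np.cos(b[2]),np.sin(b[2]);d=P[...,:2]-np.array(b[:2])
    return np.stack([c*d[...,0]+s*d[...,1],-s*d[...,0]+c*d[...,1]],-1)
def edge(q,ax,sgn,lo,hi,n=12):
    """extreme of coordinate ax (sgn) over bins of other coord in [lo,hi]; returns line fit value at mid, slope"""
    o=1-ax;xs=[];ys=[]
    bs=np.linspace(lo,hi,n+1)
    for a,b in zip(bs[:-1],bs[1:]):
        s=q[(q[:,o]>=a)&(q[:,o]<b),ax]
        if len(s)<5: continue
        v=np.sort(s*sgn)[::-1]; xs.append((a+b)/2);ys.append(sgn*v[min(2,len(v)-1)])
    if len(xs)<3: return None
    xs=np.array(xs);ys=np.array(ys)
    A=np.c_[np.ones_like(xs),xs-np.mean([lo,hi])]
    w=np.ones(len(xs))
    for _ in range(10):
        k=np.linalg.lstsq(A*w[:,None],ys*w,rcond=None)[0];w=1/np.sqrt(1+((ys-A@k)/5e-4)**2)
    return k[0]*1e3,np.rad2deg(np.arctan(k[1]))
E
python3 - <<'E'
from edges import *
z=np.load('pics/w1.npz');C=cloud(z['d'],z['K'],z['T'])
b=(.537,.205,np.deg2rad(-25.7))
P=C.reshape(-1,3);P=P[np.hypot(P[:,0]-b[0],P[:,1]-b[1])<.16]
q=tobf(P,b);Z=P[:,2];u=q[(Z>.1)&(Z<.108)];l=q[(Z>.06)&(Z<.068)];g=q[(Z>.018)&(Z<.03)]
print('laid1 y-',edge(u,1,-1,-.075,.02)); print('laid1 y+ (want -31)',edge(u[u[:,0]<.02],1,1,-.075,.02)); print('laid1 x-',edge(u,0,-1,-.08,-.04))
print('laid2 x+',edge(u,0,1,-.08,.02)); print('laid2 x-(31)',edge(u[u[:,1]>-.025],0,-1,-.02,.02)); print('laid2 y+(28)',edge(u[u[:,0]>.03],1,1,.04,.08))
print('laid2 y-',edge(u,1,-1,.04,.08))
print('lower x-',edge(l,0,-1,-.05,.08)); print('lower y+',edge(l,1,1,-.08,.06))
print('board x-(-98)',edge(g,0,-1,-.09,.09)); print('board y+',edge(g,1,1,-.09,-.0))
E
```

```text
laid1 y- (np.float64(-88.8830030567565), np.float64(0.21409490282337615))
laid1 y+ (want -31) (np.float64(-32.8781204430303), np.float64(0.1089950189383978))
laid1 x- (np.float64(-84.70971254892946), np.float64(0.09130606889089238))
laid2 x+ (np.float64(89.89263511401585), np.float64(0.5963254590568171))
laid2 x-(31) (np.float64(34.15550451112794), np.float64(-0.2472248323691937))
laid2 y+(28) (np.float64(24.96670690074213), np.float64(0.3968072681890174))
laid2 y- (np.float64(-88.08118473381754), np.float64(1.2129551748100553))
lower x- (np.float64(-84.78443507631988), np.float64(0.019936611184832483))
lower y+ (np.float64(85.66938670894083), np.float64(-0.045080593439457285))
board x-(-98) (np.float64(-94.64466458310173), np.float64(-0.033552435922941756))
board y+ (np.float64(57.93638237458287), np.float64(-42.33856548784067))
```

>>> {"api": "servo_tool", "payload": {
  "turn": [
    [0,0,-0.08],
    [0,0,-0.122],
    [0,0,-0.122],
    [0,0,-0.122],
    [0,0,-0.122],
    [0,0,-0.122],
    [0,0,-0.122],
    [0,0,-0.122],
    [0,0,-0.122],
    [0,0,-0.122]
  ],
  "offset": [
    [0.001,-0.01,0.002],
    [0.001,-0.02,0.002],
    [0.001,-0.02,0.002],
    [0.001,-0.02,0.002],
    [0.001,-0.02,0.002],
    [0.001,-0.02,0.002],
    [0.001,-0.02,0.002],
    [0.001,-0.02,0.002],
    [0.001,-0.02,0.002],
    [0.001,-0.02,0.002]
  ],
  "jaw": [0.085,0.085,0.085,0.085,0.085,0.085,0.085,0.085,0.085,0.085]
}}

```text
t: 2.37
tool_pos: [0.446, 0.0627, 0.3235]
tool_rot: [-0.707, 0.022, -0.022, 0.707]
contact_force: [-0.3, 0.9, 0.2]
width: 0.0848
```

>>> {"api": "servo_tool", "payload": {
  "turn": [
    [0,0,-0.122],
    [0,0,-0.122],
    [0,0,-0.122],
    [0,0,-0.122],
    [0,0,-0.122],
    [0,0,-0.122],
    [0,0,-0.122],
    [0,0,-0.122],
    [0,0,-0.122],
    [0,0,-0.122]
  ],
  "offset": [
    [0.001,-0.02,0],
    [0.001,-0.02,0],
    [0.001,-0.02,0],
    [0.001,-0.02,0],
    [0.001,-0.02,0],
    [0.001,-0.02,0],
    [0.001,-0.02,0],
    [0.001,-0.02,0],
    [0.001,-0.02,0],
    [0.001,-0.02,0]
  ],
  "jaw": [0.085,0.085,0.085,0.085,0.085,0.085,0.085,0.085,0.085,0.085]
}}

```text
t: 3.2
tool_pos: [0.4565, -0.1371, 0.3234]
tool_rot: [-0.567, 0.423, -0.423, 0.567]
contact_force: [0.8, -0.1, -0.2]
width: 0.0849
```

>>> {"api": "servo_tool", "payload": {
  "turn": [
    [0,0,-0.122],
    [0,0,-0.122],
    [0,0,-0.042],
    [0,0,0],
    [0,0,0]
  ],
  "offset": [
    [0,-0.02,0],
    [0,-0.02,0],
    [0,-0.01,0],
    [0,0,0],
    [0,0,0]
  ],
  "jaw": [0.085,0.085,0.085,0.085,0.085]
}}

```text
t: 3.62
tool_pos: [0.4567, -0.1865, 0.3232]
tool_rot: [-0.502, 0.498, -0.497, 0.503]
contact_force: [-0.9, 0.6, 0.2]
width: 0.0851
```

Run:
```python
from h import *
o=readout.get_obs();print(o['t'],pose(o).round(3),o['joints'].round(3))
p,d=get_image('wrist');K,T=campose('wrist',o)
np.savez('pics/w2.npz',p=p,d=d,K=K,T=T);cv2.imwrite('pics/w2.png',p)
for n in('carton_1','feeder'):
    print([(round(x['confidence'],2),np.round(x['centre'])) for x in nets.find_in(n,'wrist')])
```

```text
3.6167 [[ 0.01  -0.     1.     0.457]
 [-1.     0.001  0.01  -0.187]
 [-0.001 -1.    -0.     0.323]
 [ 0.     0.     0.     1.   ]] [-4.970e-01 -2.650e-01  1.902e+00  1.000e-03  1.505e+00  1.064e+00]
[(0.95, array([372., 112.])), (0.71, array([284., 115.])), (0.66, array([327.,  75.]))]
[(0.77, array([327.,  75.]))]
```

View pics/w2.png

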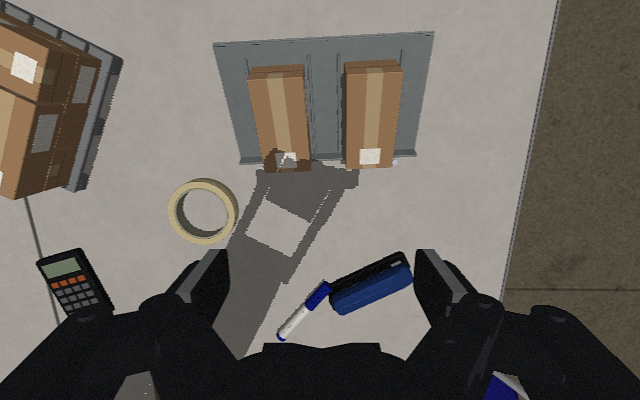

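Run:
```python
from edges import *
z=np.load('pics/w2.npz');C=cloud(z['d'],z['K'],z['T'])
p=cv2.resize(z['p'][20:190,200:450],None,fx=3.1,fy=3.1,interpolation=cv2.INTER_CUBIC);cv2.imwrite('pics/w2c.png',p)
for nm,(r0,r1,c0,c1) in dict(left=(85,145,262,292),right=(80,145,355,390)).items():
    S=C[r0:r1,c0:c1].reshape(-1,3);m=S.mean(0)
    for _ in range(5):
        n=np.linalg.svd(S-S.mean(0))[2][2];n*=np.sign(n[2]);S=S[abs((S-S.mean(0))@n)<.001]
    c0_=S.mean(0)
    print(nm,'n',n.round(4),'tilt',np.rad2deg(np.arccos(n[2])).round(2),'az of uphill',np.rad2deg(np.arctan2(-n[1],-n[0])).round(2))
    # points on plane near
    P=C.reshape(-1,3);P=P[(abs((P-c0_)@n)<.0015)&(np.linalg.norm(P-c0_,axis=1)<.09)]
    ex=np.array([-n[0],-n[1],0]);ex-=n*(ex@n);ex/=np.linalg.norm(ex);ey=np.cross(n,ex)
    q=np.c_[(P-c0_)@ex,(P-c0_)@ey]
    a=edge(q,1,-1,-.04,.04);b=edge(q,1,1,-.04,.04);c=edge(q,0,1,-.022,.022);d=edge(q,0,-1,-.022,.022)
    print([tuple(np.round(t,2)) for t in(a,b,c,d)])
    mid=c0_+ex*(c[0]+d[0])/2e3+ey*(a[0]+b[0])/2e3
    yaw=(a[1]+b[1])/2;print('W',b[0]-a[0],'L',c[0]-d[0],'topcentre',mid.round(4),'bottomcentre',(mid-n*.04).round(4),'ex az',np.rad2deg(np.arctan2(ex[1],ex[0])).round(2),'in-plane yaw',yaw.round(2))
```

```text
left n [-0.0121  0.9744  0.2245] tilt 77.03 az of uphill -89.29
[(np.float64(-6.26), np.float64(63.78)), (np.float64(44.1), np.float64(-22.1)), (np.float64(0.6), np.float64(25.62)), (np.float64(-0.38), np.float64(25.05))]
W 50.361416471339474 L 0.9808614101393389 topcentre [ 0.5368 -0.1388  0.0951] bottomcentre [ 0.5373 -0.1777  0.0862] ex az -89.29 in-plane yaw 20.84
right n [-0.202  -0.7165  0.6677] tilt 48.11 az of uphill 74.25
[(np.float64(-50.17), np.float64(30.51)), (np.float64(5.66), np.float64(-55.5)), (np.float64(1.56), np.float64(-34.71)), (np.float64(-70.35), np.float64(-34.83))]
W 55.825862164479844 L 71.91032260780872 topcentre [ 0.5365 -0.27    0.0682] bottomcentre [ 0.5446 -0.2414  0.0415] ex az 74.25 in-plane yaw -12.49
```

View pics/w2c.png

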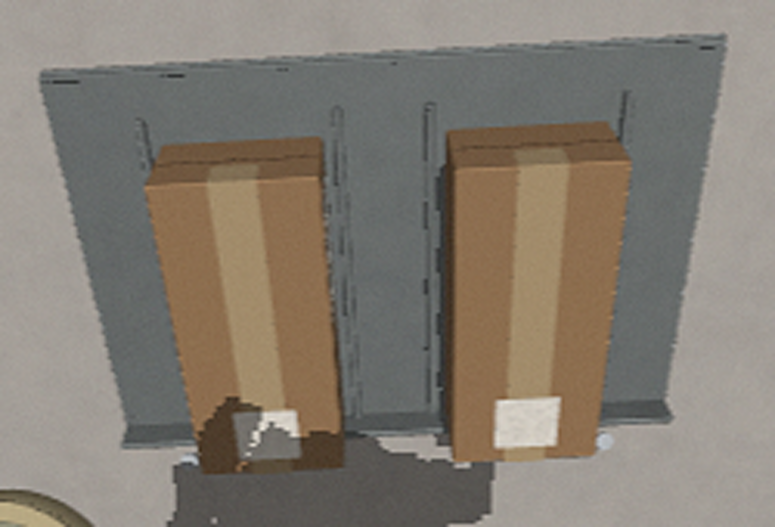

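```bash
cat > cart.py <<'E'
from edges import *
def carton(C,S,rad=.085,verbose=True):
    S=S.reshape(-1,3);S=S[np.isfinite(S).all(1)]
    rng=np.random.default_rng(0);best=(0,)
    for _ in range(300):
        a=S[rng.choice(len(S),3,False)];n=np.cross(a[1]-a[0],a[2]-a[0]);l=np.linalg.norm(n)
        if l<1e-6: continue
        n/=l;k=(abs((S-a[0])@n)<.0012).sum()
        if k>best[0]: best=(k,n,a[0])
    I=S[abs((S-best[2])@best[1])<.0012];c0=I.mean(0);n=np.linalg.svd(I-c0,full_matrices=False)[2][2];n*=np.sign(n[2])
    P=C.reshape(-1,3);P=P[(abs((P-c0)@n)<.0015)&(np.linalg.norm(P-c0,axis=1)<rad)]
    return c0,n,P,len(I)/len(S)
def inplane(c0,n,P,ex):
    ex=ex-n*(ex@n);ex/=np.linalg.norm(ex);ey=np.cross(n,ex);q=np.c_[(P-c0)@ex,(P-c0)@ey]
    (cx,cy),(w,h),ang=cv2.minAreaRect((q*1000).astype(np.float32))
    a=edge(q,1,-1,-.04,.04);b=edge(q,1,1,-.04,.04);c=edge(q,0,1,-.02,.02);d=edge(q,0,-1,-.02,.02)
    mid=c0+ex*(c[0]+d[0])/2e3+ey*(a[0]+b[0])/2e3
    print('edges',[tuple(np.round(t,2)) for t in(a,b,c,d)],'minrect',round(w,1),round(h,1),round(ang,2))
    return mid,ex,ey
E
python3 - <<'E'
from cart import *
z=np.load('pics/w2.npz');C=cloud(z['d'],z['K'],z['T'])
for nm,(r0,r1,c0,c1) in dict(left=(85,145,262,292),right=(80,145,355,390)).items():
    c,n,P,f=carton(C,C[r0:r1,c0:c1])
    print(nm,f.round(2),n.round(4),'tilt',np.rad2deg(np.arccos(n[2])).round(2),'az',np.rad2deg(np.arctan2(-n[1],-n[0])).round(2),len(P))
    mid,ex,ey=inplane(c,n,P,np.array([1.,0,.466]));print('top mid',mid.round(4),'bot',(mid-.04*n).round(4))
E
```

```text
Traceback (most recent call last):
AttributeError: 'float' object has no attribute 'round'
```

```bash
cat > c2.py <<'E'
from cart import *
z=np.load('pics/w2.npz');C=cloud(z['d'],z['K'],z['T'])
for nm,(r0,r1,c0,c1) in dict(left=(85,145,262,292),right=(80,145,355,390)).items():
    c,n,P,f=carton(C,C[r0:r1,c0:c1])
    print(nm,round(f,2),n.round(4),'tilt',np.rad2deg(np.arccos(n[2])).round(2),'az',np.rad2deg(np.arctan2(-n[1],-n[0])).round(2),len(P))
    mid,ex,ey=inplane(c,n,P,np.array([1.,0,.466]));print('top mid',mid.round(4),'bot',(mid-.04*n).round(4))
E
python3 c2.py
```

```text
left 0.91 [-0.4213 -0.022   0.9067] tilt 24.95 az 2.98 5092
edges [(np.float64(-82.59), np.float64(0.74)), (np.float64(24.16), np.float64(3.01)), (np.float64(39.41), np.float64(-3.02)), (np.float64(-74.62), np.float64(-2.31))] minrect 116.9 109.4 2.83
top mid [ 0.5021 -0.1681  0.0869] bot [ 0.519  -0.1673  0.0506]
right 0.92 [-0.4225 -0.0235  0.9061] tilt 25.03 az 3.18 5459
edges [(np.float64(-28.24), np.float64(3.03)), (np.float64(81.92), np.float64(-1.07)), (np.float64(42.47), np.float64(-3.02)), (np.float64(-72.11), np.float64(-2.86))] minrect 117.2 113.7 3.17
top mid [ 0.5076 -0.215   0.0879] bot [ 0.5245 -0.2141  0.0517]
```

```bash
sed -i 's/    mid,ex,ey=inplane.*/    ex=np.array([np.cos(.0528),np.sin(.0528),.466]);e=np.cross(n,ex);e\/=np.linalg.norm(e);P=P[abs((P-c)@e)<.045]\n    mid,ex,ey=inplane(c,n,P,ex);print("top mid",mid.round(4),"bot",(mid-.04*n).round(4))/' c2.py; python3 c2.py
```

```text
left 0.91 [-0.4213 -0.022   0.9067] tilt 24.95 az 2.98 5092
edges [(np.float64(-31.42), np.float64(0.24)), (np.float64(24.18), np.float64(0.19)), (np.float64(39.28), np.float64(-0.93)), (np.float64(-74.47), np.float64(0.09))] minrect 116.8 56.9 0.25
top mid [ 0.5021 -0.1434  0.0875] bot [ 0.5189 -0.1425  0.0512]
right 0.92 [-0.4225 -0.0235  0.9061] tilt 25.03 az 3.18 5459
edges [(np.float64(-28.18), np.float64(0.23)), (np.float64(27.43), np.float64(-0.29)), (np.float64(42.34), np.float64(-0.52)), (np.float64(-72.03), np.float64(-1.68))] minrect 117.2 56.9 0.54
top mid [ 0.5079 -0.2429  0.0874] bot [ 0.5248 -0.242   0.0511]
```

Run:
```python
from h import *
z=np.load('pics/w2.npz');K=z['K'];H=camera_model('wrist')['hand_eye']
C=cloud(z['d'],K,H)
for r in(252,256,262,270,280,290,300,305):
    print(r,[ (c,C[r,c].round(3).tolist()) for c in (190,200,210,222,418,430)])
m=(np.abs(C[...,1])<.06)&(z['d']>0)
print(C[m][:,1].max(), np.unravel_index(np.argmax(np.where(m,C[...,1],-1)),m.shape))
```

```text
252 [(190, [-0.203, 0.325, -0.147]), (200, [-0.186, 0.321, -0.145]), (210, [-0.047, 0.003, 0.01]), (222, [-0.041, 0.001, 0.011]), (418, [0.044, 0.005, 0.009]), (430, [0.048, 0.001, 0.011])]
256 [(190, [-0.204, 0.324, -0.153]), (200, [-0.187, 0.322, -0.152]), (210, [-0.045, -0.001, 0.011]), (222, [-0.041, 0.001, 0.009]), (418, [0.044, 0.005, 0.007]), (430, [0.046, -0.003, 0.011])]
262 [(190, [-0.204, 0.323, -0.163]), (200, [-0.047, -0.008, 0.011]), (210, [-0.043, -0.008, 0.011]), (222, [-0.041, -0.0, 0.007]), (418, [0.044, 0.004, 0.005]), (430, [0.045, -0.007, 0.011])]
270 [(190, [-0.052, -0.007, 0.007]), (200, [-0.046, -0.012, 0.01]), (210, [-0.041, -0.014, 0.011]), (222, [-0.041, -0.0, 0.003]), (418, [0.044, 0.002, 0.002]), (430, [0.044, -0.011, 0.009])]
280 [(190, [-0.046, -0.021, 0.011]), (200, [-0.042, -0.021, 0.011]), (210, [-0.041, -0.014, 0.007]), (222, [-0.041, -0.002, -0.0]), (418, [0.044, 0.002, -0.003]), (430, [0.044, -0.012, 0.005])]
290 [(190, [-0.043, -0.027, 0.011]), (200, [-0.042, -0.023, 0.008]), (210, [-0.041, -0.016, 0.004]), (222, [-0.041, -0.003, -0.004]), (418, [0.044, 0.0, -0.007]), (430, [0.044, -0.013, 0.002])]
300 [(190, [-0.043, -0.029, 0.008]), (200, [-0.041, -0.025, 0.006]), (210, [-0.041, -0.016, -0.001]), (222, [-0.041, -0.004, -0.009]), (418, [0.159, 0.324, -0.232]), (430, [0.044, -0.014, -0.002])]
305 [(190, [-0.043, -0.029, 0.006]), (200, [-0.041, -0.026, 0.004]), (210, [-0.042, -0.016, -0.002]), (222, [-0.041, -0.005, -0.01]), (418, [0.159, 0.322, -0.24]), (430, [0.044, -0.014, -0.005])]
0.009980202307930314 (np.int64(267), np.int64(414))
```

>>> {"api": "servo_tool", "payload": {
  "turn": [
    [0,0,0.0445],
    [0.006,-0.109,0],
    [0.006,-0.109,0],
    [0.006,-0.109,0],
    [0.006,-0.109,0],
    [0,0,0],
    [0,0,0],
    [0,0,0]
  ],
  "offset": [
    [-0.002,0.006,-0.02],
    [-0.002,0.007,-0.03],
    [-0.002,0.007,-0.03],
    [-0.002,0.007,-0.03],
    [-0.002,0.007,-0.03],
    [-0.001,0.005,-0.025],
    [-0.001,0.003,-0.014],
    [0,0,0]
  ],
  "jaw": [0.085,0.085,0.085,0.085,0.085,0.085,0.085,0.085]
}}

```text
t: 4.43
tool_pos: [0.4418, -0.1424, 0.1394]
tool_rot: [-0.39, 0.373, -0.578, 0.612]
contact_force: [0.1, 0.2, -0.7]
width: 0.0848
```

```bash
cat > look.py <<'E'
from h import *
import sys
nm=sys.argv[1]
o=readout.get_obs();print(o['t'],'\n',pose(o).round(4),o['joints'].round(3),o['contact_force'].round(1),o['width'])
p,d=get_image('wrist');K,T=campose('wrist',o)
np.savez(f'pics/{nm}.npz',p=p,d=d,K=K,T=T);cv2.imwrite(f'pics/{nm}.png',p)
E
python3 look.py w3
```

```text
4.4333 
 [[ 0.0548  0.4161  0.9077  0.4418]
 [-0.9985  0.028   0.0475 -0.1424]
 [-0.0056 -0.9089  0.417   0.1394]
 [ 0.      0.      0.      1.    ]] [-0.564 -0.436  2.381  0.328  0.869  0.781] [ 0.1  0.2 -0.7] 0.0847608229697465
```

View pics/w3.png

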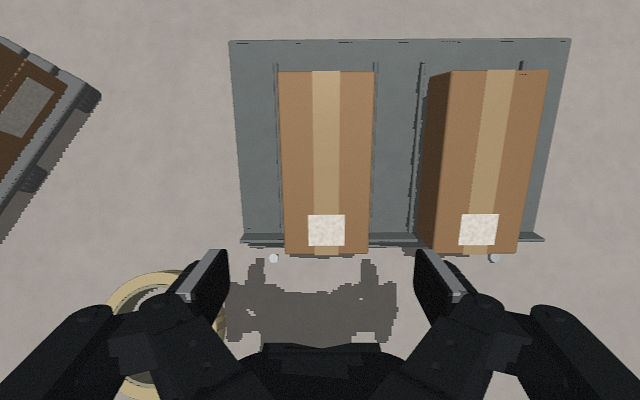

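```bash
cat > c3.py <<'E'
from cart import *
import sys
def run(f,box,lat=.045,exg=None):
    z=np.load(f);C=cloud(z['d'],z['K'],z['T']);r0,r1,c0,c1=box
    c,n,P,fr=carton(C,C[r0:r1,c0:c1])
    ex=exg;e=np.cross(n,ex);e/=np.linalg.norm(e);P=P[abs((P-c)@e)<lat]
    mid,ex,ey=inplane(c,n,P,ex);return mid,n,ex,ey,fr
if __name__=='__main__':
    T=np.load('pics/w3.npz')['T']@np.linalg.inv(camera_model('wrist')['hand_eye'])
    mid,n,ex,ey,fr=run('pics/w3.npz',(90,200,300,350),exg=np.array([np.cos(.0528),np.sin(.0528),.466]))
    print(fr,'mid',mid.round(4),'bot',(mid-.04*n).round(4),'n',n.round(4),'tilt',np.rad2deg(np.arccos(n[2])),'az',np.rad2deg(np.arctan2(-n[1],-n[0])))
    print('mid in tool',((mid-T[:3,3])@T[:3,:3]).round(4),'n in tool',(n@T[:3,:3]).round(4),'ex',ex.round(4),(ex@T[:3,:3]).round(4))
E
python3 c3.py
```

```text
edges [(np.float64(-29.19), np.float64(0.24)), (np.float64(27.14), np.float64(0.35)), (np.float64(42.25), np.float64(-0.95)), (np.float64(-72.7), np.float64(0.36))] minrect 116.1 56.9 0.27
0.9209090909090909 mid [ 0.5017 -0.1432  0.0872] bot [ 0.5186 -0.1422  0.051 ] n [-0.4215 -0.0259  0.9065] tilt 24.976534137688656 az 3.5134832879793376
mid in tool [0.0044 0.0723 0.0326] n in tool [-0.0024 -1.     -0.0058] ex [0.9052 0.0478 0.4222] [-5.0e-04 -5.8e-03  1.0e+00]
```

>>> {"api": "servo_tool", "payload": {
  "turn": [
    [0,-0.006,0],
    [0,0,0],
    [0,0,0],
    [0,0,0],
    [0,0,0],
    [0,0,0],
    [0,0,0]
  ],
  "offset": [
    [0.0057,-0.0003,-0.01],
    [0.0057,-0.0003,-0.01],
    [0.0057,-0.0003,-0.01],
    [0.0057,-0.0002,-0.01],
    [0.0037,-0.0002,-0.006],
    [0.002,0,-0.004],
    [0,0,0]
  ],
  "jaw": [0.085,0.085,0.085,0.085,0.085,0.085,0.085]
}}

```text
t: 5.07
tool_pos: [0.474, -0.1465, 0.0948]
tool_rot: [-0.388, 0.368, -0.581, 0.613]
contact_force: [-1.0, -0.0, -0.8]
width: 0.085
```

>>> {"api": "servo_tool", "payload": {
  "turn": [
    [0,0,0],
    [0,0,0],
    [0,0,0],
    [0,0,0],
    [0,0,0],
    [0,0,0]
  ],
  "offset": [
    [0,0,0],
    [0,0,0],
    [0,0,0],
    [0,0,0],
    [0,0,0],
    [0,0,0]
  ],
  "jaw": [0.07,0.06,0.05,0.05,0.05,0.05],
  "force": 50
}}

```text
t: 5.57
tool_pos: [0.4733, -0.1466, 0.0947]
tool_rot: [-0.387, 0.368, -0.582, 0.613]
contact_force: [-1.1, -0.8, 1.8]
width: 0.0501
```

```bash
python3 look.py w4
```

```text
5.5667 
 [[ 5.240e-02  4.283e-01  9.021e-01  4.733e-01]
 [-9.986e-01  2.290e-02  4.710e-02 -1.466e-01]
 [-5.000e-04 -9.034e-01  4.289e-01  9.470e-02]
 [ 0.000e+00  0.000e+00  0.000e+00  1.000e+00]] [-0.532 -0.277  2.355  0.367  0.721  0.751] [-1.1 -0.8  1.8] 0.05008466213230464
```

View pics/w4.png

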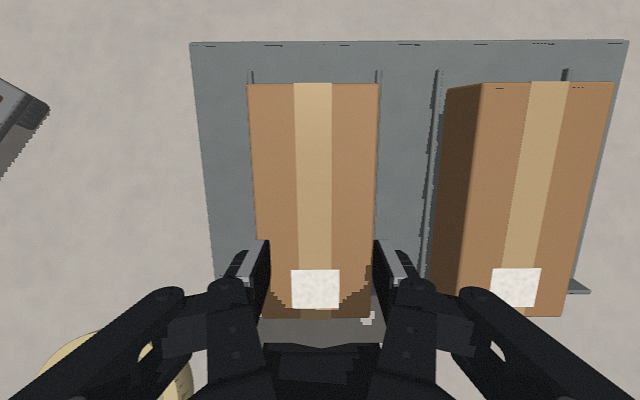

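>>> {"api": "servo_tool", "payload": {
  "turn": [
    [0,0,0],
    [0,0,0],
    [0,0,0],
    [0,0,0],
    [0,0,0]
  ],
  "offset": [
    [-0.0024,0.001,-0.001],
    [-0.0024,0.001,-0.001],
    [0,0,0],
    [0,0,0],
    [0,0,0]
  ],
  "jaw": [0.085,0.085,0.085,0.085,0.085]
}}

```text
t: 6.03
tool_pos: [0.4683, -0.1444, 0.0922]
tool_rot: [-0.388, 0.368, -0.581, 0.613]
contact_force: [-0.2, 0.4, -0.2]
width: 0.0848
```

```bash
python3 look.py w5
python3 - <<'E'
from c3 import *
H=camera_model('wrist')['hand_eye']
for f,box in(('w4',(100,230,275,350)),('w5',(100,230,275,350))):
    z=np.load(f'pics/{f}.npz');T=z['T']@np.linalg.inv(H)
    mid,n,ex,ey,fr=run(f'pics/{f}.npz',box,exg=np.array([np.cos(.0528),np.sin(.0528),.466]))
    print(f,fr,'mid',mid.round(4),'n',n.round(4),'in tool',((mid-T[:3,3])@T[:3,:3]).round(4),(n@T[:3,:3]).round(4))
    C=cloud(z['d'],z['K'],H);m=(abs(C[...,0])<.05)&(C[...,1]>-.02)&(C[...,1]<.012)&(abs(C[...,2])<.0115)
    for s in(-1,1):
        x=C[m][:,0];x=x[x*s>0];h,e=np.histogram(x,np.arange(-.05,.05,.0005));print(s,[(round(e[i],4),h[i]) for i in np.argsort(h)[::-1][:4]])
E
```

```text
6.0333 
 [[ 5.250e-02  4.276e-01  9.024e-01  4.683e-01]
 [-9.986e-01  2.330e-02  4.710e-02 -1.444e-01]
 [-9.000e-04 -9.037e-01  4.282e-01  9.220e-02]
 [ 0.000e+00  0.000e+00  0.000e+00  1.000e+00]] [-0.534 -0.288  2.368  0.368  0.721  0.748] [-0.2  0.4 -0.2] 0.08483257881866736
edges [(np.float64(-28.99), np.float64(0.39)), (np.float64(27.35), np.float64(0.41)), (np.float64(35.22), np.float64(-0.67)), (np.float64(-80.23), np.float64(-0.88))] minrect 116.5 56.9 0.44
w4 0.9427692307692308 mid [ 0.5015 -0.1431  0.0872] n [-0.4208 -0.0226  0.9069] in tool [-0.002   0.019   0.0224] [ 0.     -1.      0.0082]
-1 [(np.float64(-0.024), np.int64(682)), (np.float64(-0.0235), np.int64(117)), (np.float64(-0.0245), np.int64(99)), (np.float64(-0.0255), np.int64(89))]
1 [(np.float64(0.026), np.int64(649)), (np.float64(0.0265), np.int64(211)), (np.float64(0.027), np.int64(90)), (np.float64(0.0275), np.int64(88))]
edges [(np.float64(-31.47), np.float64(0.25)), (np.float64(24.9), np.float64(0.27)), (np.float64(40.66), np.float64(-0.87)), (np.float64(-74.74), np.float64(-0.01))] minrect 116.9 56.9 0.33
w5 0.9383589743589743 mid [ 0.5015 -0.1431  0.0871] n [-0.4228 -0.0198  0.906 ] in tool [0.0004 0.0188 0.0279] [-0.0032 -1.      0.0055]
-1 [(np.float64(-0.0415), np.int64(854)), (np.float64(-0.041), np.int64(331)), (np.float64(-0.042), np.int64(76)), (np.float64(-0.043), np.int64(45))]
1 [(np.float64(0.0435), np.int64(846)), (np.float64(0.044), np.int64(350)), (np.float64(0.045), np.int64(44)), (np.float64(0.043), np.int64(43))]
```

>>> {"api": "servo_tool", "payload": {
  "turn": [
    [0,0,0],
    [0,0,0],
    [0,0,0],
    [0,0,0],
    [0,0,0]
  ],
  "offset": [
    [0.0035,0.0008,-0.0075],
    [0.004,0.0004,-0.008],
    [0.004,0.0002,-0.008],
    [0.003,0.0002,-0.007],
    [0,0,0]
  ],
  "jaw": [0.085,0.085,0.085,0.085,0.085]
}}

```text
t: 6.5
tool_pos: [0.4823, -0.1423, 0.0597]
tool_rot: [-0.388, 0.37, -0.58, 0.613]
contact_force: [-0.6, -0.9, -0.0]
width: 0.0848
```

>>> {"api": "servo_tool", "payload": {
  "turn": [
    [0,0,0],
    [0,0,0],
    [0,0,0],
    [0,0,0],
    [0,0,0]
  ],
  "offset": [
    [0,0,0],
    [0,0,0],
    [0,0,0],
    [0,0,0],
    [0,0,0]
  ],
  "jaw": [0.07,0.06,0.05,0.05,0.05],
  "force": 50
}}

```text
t: 6.92
tool_pos: [0.483, -0.143, 0.0623]
tool_rot: [-0.388, 0.368, -0.582, 0.613]
contact_force: [-1.1, 0.1, 0.8]
width: 0.0564
```

```bash
python3 look.py w6
```

```text
6.9167 
 [[ 5.270e-02  4.283e-01  9.021e-01  4.830e-01]
 [-9.986e-01  2.290e-02  4.740e-02 -1.430e-01]
 [-4.000e-04 -9.034e-01  4.289e-01  6.230e-02]
 [ 0.000e+00  0.000e+00  0.000e+00  1.000e+00]] [-0.512 -0.193  2.353  0.396  0.638  0.728] [-1.1  0.1  0.8] 0.056410773040915047
```

View pics/w6.png

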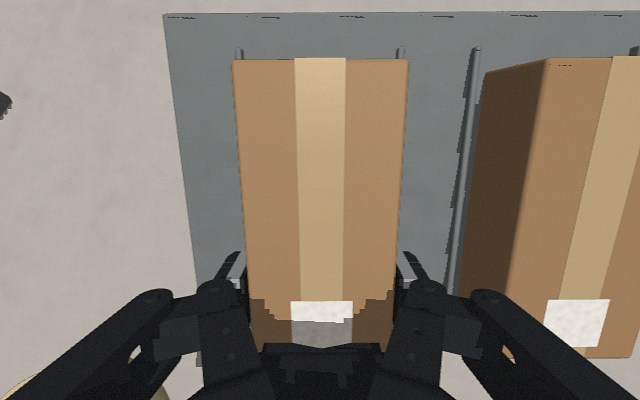

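>>> {"api": "servo_tool", "payload": {
  "turn": [
    [0,0,0],
    [0,0,0],
    [0,0,0],
    [-0.0058,0.1106,0],
    [-0.0058,0.1106,0],
    [-0.0058,0.1106,0],
    [-0.0058,0.1106,0],
    [0,0,-0.1],
    [0,0,-0.1],
    [0,0,-0.1]
  ],
  "offset": [
    [0,0,0.01],
    [0,0,0.02],
    [0,0,0.03],
    [0,0.02,0.03],
    [0.005,0.03,0.02],
    [0.005,0.03,0.0137],
    [0.01,0.035,0.007],
    [0.01,0.035,0.007],
    [0.01,0.035,0],
    [0.01,0.035,0]
  ],
  "jaw": [0.05,0.05,0.05,0.05,0.05,0.05,0.05,0.05,0.05,0.05]
}}

```text
t: 7.8
tool_pos: [0.5336, 0.0791, 0.2005]
tool_rot: [0.432, -0.559, 0.559, -0.433]
contact_force: [-0.1, 0.0, -2.7]
width: 0.0564
```

>>> {"api": "servo_tool", "payload": {
  "turn": [
    [0,0,-0.1],
    [0,0,-0.1],
    [0,0,0],
    [0,0,0],
    [0,0,0],
    [0,0,0],
    [0,0,0],
    [0,0,0]
  ],
  "offset": [
    [0.007,0.035,0],
    [0.007,0.035,0],
    [0.007,0.035,0],
    [0.006,0.035,0],
    [0.0036,0.025,0],
    [0.002,0.0122,0],
    [0,0,0],
    [0,0,0]
  ],
  "jaw": [0.05,0.05,0.05,0.05,0.05,0.05,0.05,0.05]
}}

```text
t: 8.47
tool_pos: [0.5652, 0.2542, 0.1993]
tool_rot: [-0.377, 0.599, -0.598, 0.376]
contact_force: [-0.1, -0.3, -2.0]
width: 0.0564
```

```bash
python3 look.py w7
```

```text
8.4667 
 [[-4.324e-01 -6.000e-04  9.017e-01  5.652e-01]
 [-9.017e-01 -1.000e-04 -4.324e-01  2.542e-01]
 [ 4.000e-04 -1.000e+00 -5.000e-04  1.993e-01]
 [ 0.000e+00  0.000e+00  0.000e+00  1.000e+00]] [0.336 0.097 1.772 0.    1.273 2.354] [-0.1 -0.3 -2. ] 0.05641404315431786
```

View pics/w7.png

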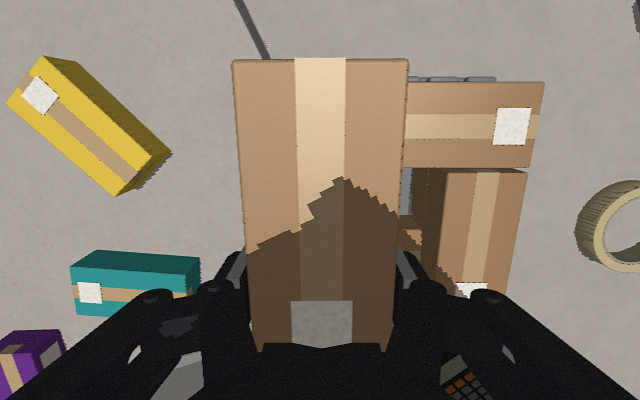

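```bash
cat > rel.py <<'E'
from c3 import *
def held(f,box,exg):
    mid,n,ex,ey,fr=run(f,box,exg=exg);return mid,n,ex
def laid(f,b=(.538,.2015,np.deg2rad(-25.65)),zr=(.1,.108)):
    z=np.load(f);C=cloud(z['d'],z['K'],z['T']);P=C.reshape(-1,3);P=P[np.hypot(P[:,0]-b[0],P[:,1]-b[1])<.16]
    q=tobf(P,b);Z=P[:,2];u=q[(Z>zr[0])&(Z<zr[1])];print('top z',np.median(Z[(Z>zr[0])&(Z<zr[1])]),len(u))
    E=lambda *a,**k:(lambda t:None if t is None else tuple(np.round(t,2)))(edge(*a,**k))
    l2=u[u[:,0]>.0305]; l1=u[(u[:,0]<.027)&(u[:,1]<-.02)]
    print('laid2 x+ (88)',E(l2,0,1,-.08,.02),'x- (31)',E(u[(u[:,1]>-.026)],0,-1,-.02,.02),'y- (-88)',E(l2,1,-1,.038,.08),'y+ (28)',E(l2,1,1,.038,.08))
    print('laid1 y- (-88)',E(l1,1,-1,-.08,.02),'y+ (-31)',E(l1,1,1,-.08,.02),'x- (-88)',E(l1,0,-1,-.08,-.04))
    return C,b
E
python3 - <<'E'
from rel import *
f='pics/w7.npz';mid,n,ex=held(f,(80,200,260,380),np.array([.9017,-.4324,0]))
T=np.load(f)['T']@np.linalg.inv(camera_model('wrist')['hand_eye'])
print('held mid',mid.round(4),'n',n.round(4),'tool',((mid-T[:3,3])@T[:3,:3]).round(4));laid(f)
b=(.538,.2015,np.deg2rad(-25.65));print('in board',tobf(mid,b).round(4))
E
```

```text
edges [(np.float64(-28.63), np.float64(0.29)), (np.float64(27.89), np.float64(0.28)), (np.float64(25.57), np.float64(-0.01)), (np.float64(-81.28), np.float64(0.74))] minrect 83.1 110.0 89.45
held mid [0.594  0.2394 0.2137] n [ 0.0053 -0.0045  1.    ] tool [ 0.0009 -0.0144  0.0324]
top z 0.10415221718843054 20673
laid2 x+ (88) (np.float64(88.17), np.float64(0.01)) x- (31) (np.float64(32.61), np.float64(1.41)) y- (-88) (np.float64(-87.02), np.float64(-0.33)) y+ (28) (np.float64(1.34), np.float64(0.73))
laid1 y- (-88) (np.float64(-86.96), np.float64(-0.08)) y+ (-31) (np.float64(-30.21), np.float64(-0.01)) x- (-88) (np.float64(-66.78), np.float64(-10.01))
in board [0.0341 0.0583]
```

Run:
```python
from rel import *
for f in('w1','w7'):
    z=np.load(f'pics/{f}.npz');b=(.538,.2015,np.deg2rad(-25.65));C=cloud(z['d'],z['K'],z['T']);P=C.reshape(-1,3);P=P[np.hypot(P[:,0]-b[0],P[:,1]-b[1])<.16];q=tobf(P,b);Z=P[:,2];u=q[(Z>.1)&(Z<.108)]
    for lo,hi in((-.08,-.035),(-.028,-.015),(-.025,-.002),(-.015,.01)):
        print(f,lo,hi,'x+',edge(u,0,1,lo,hi,8),'x-',edge(u[(u[:,0]>.026)],0,-1,lo,hi,8))
    g=q[(Z>.018)&(Z<.03)]
    print('board x+',edge(g,0,1,-.09,.02),'board y-',edge(g,1,-1,-.05,.05))
```

```text
w1 -0.08 -0.035 x+ (np.float64(86.89670258552042), np.float64(1.9215450069706965)) x- (np.float64(26.88709507511579), np.float64(0.009327568133896168))
w1 -0.028 -0.015 x+ (np.float64(84.83188647806739), np.float64(2.098098634100492)) x- (np.float64(32.47809534490643), np.float64(1.6742536886105424))
w1 -0.025 -0.002 x+ (np.float64(86.52570472435555), np.float64(3.0986402014898875)) x- (np.float64(31.942209154407422), np.float64(-1.333679488971787))
w1 -0.015 0.01 x+ (np.float64(87.05595988310012), np.float64(-0.7262806111988831)) x- (np.float64(31.90570608620707), np.float64(-0.5516981733945973))
board x+ (np.float64(-27.328639387616064), np.float64(55.374700136595486)) board y- (np.float64(-28.215046677327653), np.float64(-0.8252172869521411))
w7 -0.08 -0.035 x+ (np.float64(88.14471620865727), np.float64(0.026702338926856174)) x- (np.float64(26.30675239342268), np.float64(-0.2316043344286635))
w7 -0.028 -0.015 x+ (np.float64(87.93665403881602), np.float64(0.2415788892117446)) x- (np.float64(32.807003893818695), np.float64(-0.5549163507070043))
w7 -0.025 -0.002 x+ (np.float64(88.11096950906082), np.float64(-0.031042741239723608)) x- (np.float64(32.34180588564281), np.float64(0.018764170543595398))
w7 -0.015 0.01 x+ (np.float64(88.10826968849602), np.float64(-0.15712841689494933)) x- (np.float64(32.4192247678847), np.float64(0.5876946879431186))
board x+ (np.float64(97.90168670216583), np.float64(-0.033444070238890546)) board y- (np.float64(-30.883359774939372), np.float64(0.4457798052427943))
```

>>> {"api": "servo_tool", "payload": {
  "turn": [
    [-0.0026,-0.0054,-0.006],
    [0,0,0],
    [0,0,0],
    [0,0,0],
    [0,0,0]
  ],
  "offset": [
    [0.0014,0.0011,-0.015],
    [0,0,-0.02],
    [0,0,-0.015],
    [0,0,-0.01],
    [0,0,0]
  ],
  "jaw": [0.05,0.05,0.05,0.05,0.05]
}}

```text
t: 8.93
tool_pos: [0.5652, 0.2534, 0.1365]
tool_rot: [0.375, -0.599, 0.601, -0.374]
contact_force: [-0.4, 0.1, -3.2]
width: 0.0566
```

```bash
python3 look.py w8
cat > m8.py <<'E'
from rel import *
import sys
f=f'pics/{sys.argv[1]}.npz'
b=(.5389,.2026,np.deg2rad(-25.68))
mid,n,ex=held(f,(60,150,270,370),np.array([.9012,-.4334,0]))
T=np.load(f)['T']@np.linalg.inv(camera_model('wrist')['hand_eye'])
print('held mid',mid.round(4),'n',n.round(4),'tool',((mid-T[:3,3])@T[:3,:3]).round(4));laid(f,b)
print('in board',tobf(mid,b).round(4),'tcp in board',tobf(T[:3,3],b).round(4))
z=np.load(f);C=cloud(z['d'],z['K'],z['T']);P=C.reshape(-1,3);P=P[np.hypot(P[:,0]-b[0],P[:,1]-b[1])<.16];q=tobf(P,b);Z=P[:,2];u=q[(Z>.1)&(Z<.108)&(q[:,0]>.026)]
for lo,hi in((-.08,-.035),(-.025,-.002),(-.015,.01)): print('x+',edge(u,0,1,lo,hi,8),'x-',edge(u,0,-1,lo,hi,8))
E
python3 m8.py w8
```

```text
8.9333 
 [[-4.400e-01  3.000e-04  8.980e-01  5.652e-01]
 [-8.980e-01 -3.800e-03 -4.400e-01  2.534e-01]
 [ 3.300e-03 -1.000e+00  1.900e-03  1.365e-01]
 [ 0.000e+00  0.000e+00  0.000e+00  1.000e+00]] [ 0.336  0.156  1.819 -0.004  1.168  2.364] [-0.4  0.1 -3.2] 0.05655543617983816
edges [(np.float64(-28.52), np.float64(0.02)), (np.float64(27.87), np.float64(-0.4)), (np.float64(14.12), np.float64(0.39)), (np.float64(-84.29), np.float64(-0.44))] minrect 83.1 99.3 89.79
held mid [0.5976 0.2364 0.151 ] n [0.0087 0.0014 1.    ] tool [ 0.0011 -0.0144  0.0366]
top z 0.10416717247546689 38658
laid2 x+ (88) (np.float64(88.25), np.float64(0.08)) x- (31) (np.float64(31.89), np.float64(0.77)) y- (-88) (np.float64(-88.72), np.float64(-0.91)) y+ (28) (np.float64(15.26), np.float64(-0.23))
laid1 y- (-88) (np.float64(-88.56), np.float64(-0.01)) y+ (-31) (np.float64(-40.92), np.float64(14.59)) x- (-88) (np.float64(-39.68), np.float64(38.75))
in board [0.0383 0.0559] tcp in board [0.0017 0.0572]
x+ (np.float64(88.19852826386506), np.float64(0.6059139931570839)) x- (np.float64(26.18248245096524), np.float64(0.23714377286257196))
x+ (np.float64(88.02531952996533), np.float64(0.41399723107309105)) x- (np.float64(31.938543058527745), np.float64(-1.936644916507223))
x+ (np.float64(88.12761935590181), np.float64(0.5584694356221825)) x- (np.float64(31.82198162472414), np.float64(1.4230728500369807))
```

View pics/w8.png

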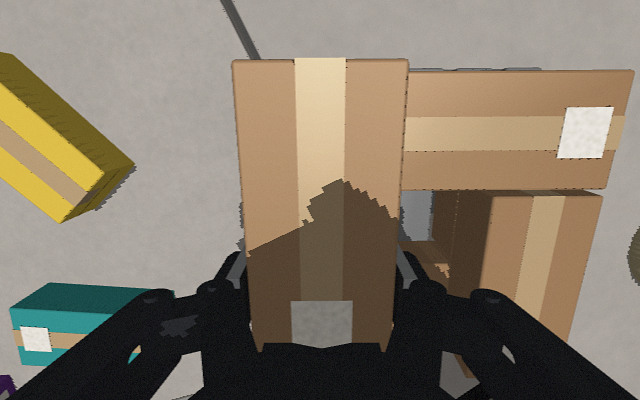

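>>> {"api": "servo_tool", "payload": {
  "turn": [
    [0,0,0],
    [0,0,0],
    [0,0,0]
  ],
  "offset": [
    [0,0,0],
    [0,0,0],
    [0,0,0]
  ],
  "jaw": [0.05,0.05,0.05]
}}

```text
t: 9.23
tool_pos: [0.5678, 0.2555, 0.1412]
tool_rot: [0.372, -0.598, 0.601, -0.377]
contact_force: [-0.3, -0.2, -3.1]
width: 0.0564
```

```bash
python3 look.py w9;python3 m8.py w9
```

```text
9.2333 
 [[-4.386e-01  7.900e-03  8.986e-01  5.678e-01]
 [-8.987e-01 -9.000e-04 -4.386e-01  2.555e-01]
 [-2.700e-03 -1.000e+00  7.500e-03  1.412e-01]
 [ 0.000e+00  0.000e+00  0.000e+00  1.000e+00]] [ 0.338  0.154  1.813 -0.004  1.168  2.364] [-0.3 -0.2 -3.1] 0.05644052811680385
edges [(np.float64(-28.45), np.float64(0.24)), (np.float64(27.88), np.float64(-0.22)), (np.float64(14.1), np.float64(0.46)), (np.float64(-84.27), np.float64(0.29))] minrect 82.4 99.3 89.42
held mid [0.6001 0.2385 0.1558] n [-0.0017 -0.0014  1.    ] tool [ 0.001  -0.0143  0.0366]
top z 0.1041458627971843 37136
laid2 x+ (88) (np.float64(88.23), np.float64(-0.02)) x- (31) (np.float64(31.8), np.float64(0.9)) y- (-88) (np.float64(-88.75), np.float64(-0.2)) y+ (28) (np.float64(17.36), np.float64(0.26))
laid1 y- (-88) (np.float64(-88.43), np.float64(-0.46)) y+ (-31) (np.float64(-46.41), np.float64(21.83)) x- (-88) (np.float64(-40.98), np.float64(37.74))
in board [0.0396 0.0589] tcp in board [0.0031 0.0602]
x+ (np.float64(88.27241064082334), np.float64(0.5677887250822546)) x- (np.float64(26.151068246119234), np.float64(0.23653070364238082))
x+ (np.float64(88.01764957499758), np.float64(0.2856283878291385)) x- (np.float64(31.68032608779541), np.float64(1.0491661023729124))
x+ (np.float64(88.10194753800448), np.float64(0.4106521501459011)) x- (np.float64(31.77755191422513), np.float64(0.9039467507586861))
```

>>> {"api": "servo_tool", "payload": {
  "turn": [
    [0,0,0]
  ],
  "offset": [
    [0,0,0]
  ],
  "jaw": [0.05]
}}

```text
t: 9.37
tool_pos: [0.5674, 0.2556, 0.1405]
tool_rot: [0.373, -0.598, 0.601, -0.377]
contact_force: [-0.6, -0.7, -2.0]
width: 0.0562
```

>>> {"api": "servo_tool", "payload": {
  "turn": [
    [0,0,0]
  ],
  "offset": [
    [0,0,0]
  ],
  "jaw": [0.05]
}}

```text
t: 9.45
tool_pos: [0.5672, 0.2555, 0.1401]
tool_rot: [0.373, -0.598, 0.601, -0.376]
contact_force: [0.1, 0.0, -2.4]
width: 0.0566
```

>>> {"api": "servo_tool", "payload": {
  "turn": [
    [0,0,0]
  ],
  "offset": [
    [0,0,0]
  ],
  "jaw": [0.05]
}}

```text
t: 9.53
tool_pos: [0.567, 0.2555, 0.1398]
tool_rot: [0.373, -0.598, 0.601, -0.376]
contact_force: [-0.8, 0.7, -2.9]
width: 0.056
```

>>> {"api": "servo_tool", "payload": {
  "turn": [
    [0,0,0]
  ],
  "offset": [
    [0,0,0]
  ],
  "jaw": [0.05]
}}

```text
t: 9.62
tool_pos: [0.5669, 0.2555, 0.1396]
tool_rot: [0.373, -0.598, 0.601, -0.376]
contact_force: [0.4, -1.2, -3.1]
width: 0.0568
```

>>> {"api": "servo_tool", "payload": {
  "turn": [
    [0,0,0],
    [0,0,0],
    [0,0,0],
    [0,0,0],
    [0,0,0],
    [0,0,0],
    [0,0,0],
    [0,0,0],
    [0,0,0],
    [0,0,0]
  ],
  "offset": [
    [0,0,-0.01],
    [0,0,-0.01],
    [0,0,-0.008],
    [0,0,-0.006],
    [0,0,-0.004],
    [0,0,-0.003],
    [0,0,-0.002],
    [0,0,-0.001],
    [0,0,0],
    [0,0,0]
  ],
  "jaw": [0.05,0.05,0.05,0.05,0.05,0.05,0.05,0.05,0.05,0.05]
}}

```text
t: 10.45
tool_pos: [0.5672, 0.2555, 0.0959]
tool_rot: [0.373, -0.598, 0.601, -0.376]
contact_force: [0.2, -0.1, -2.9]
width: 0.0564
```

```bash
python3 look.py w10;python3 m8.py w10
```

```text
10.45 
 [[-0.4384  0.0061  0.8988  0.5672]
 [-0.8988 -0.0015 -0.4384  0.2555]
 [-0.0013 -1.      0.0062  0.0959]
 [ 0.      0.      0.      1.    ]] [ 0.338  0.204  1.839 -0.004  1.093  2.365] [ 0.2 -0.1 -2.9] 0.056375065612460945
edges [(np.float64(-28.37), np.float64(0.17)), (np.float64(27.99), np.float64(-0.22)), (np.float64(14.15), np.float64(0.22)), (np.float64(-84.35), np.float64(-0.75))] minrect 82.4 99.4 89.83
held mid [0.5995 0.2386 0.1103] n [-0.0065 -0.0022  1.    ] tool [ 0.0011 -0.0142  0.0365]
top z 0.10410440500811569 51165
laid2 x+ (88) (np.float64(88.23), np.float64(0.4)) x- (31) (np.float64(31.91), np.float64(0.26)) y- (-88) (np.float64(-55.72), np.float64(15.08)) y+ (28) (np.float64(27.45), np.float64(0.14))
laid1 y- (-88) (np.float64(-79.91), np.float64(14.87)) y+ (-31) (np.float64(-51.42), np.float64(35.13)) x- (-88) (np.float64(-35.65), np.float64(38.3))
in board [0.039  0.0587] tcp in board [0.0026 0.0599]
x+ (np.float64(56.90032886702123), np.float64(65.71966649674779)) x- (np.float64(26.104022863437272), np.float64(-0.09420136405200313))
x+ (np.float64(88.33695917126865), np.float64(0.3947659213907282)) x- (np.float64(31.850515113065274), np.float64(0.7107263614769096))
x+ (np.float64(88.43968418949301), np.float64(0.5006635297350239)) x- (np.float64(31.91132884825563), np.float64(0.3185445639091339))
```

View pics/w10.png

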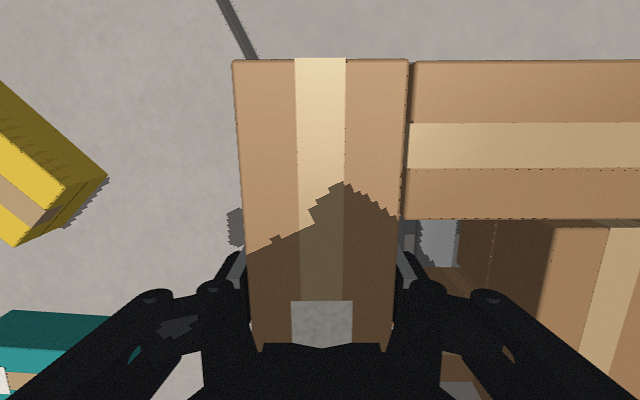

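>>> {"api": "servo_tool", "payload": {
  "turn": [
    [0.0013,0.0027,0],
    [0,0,0],
    [0,0,0],
    [0,0,0],
    [0,0,0],
    [0,0,0]
  ],
  "offset": [
    [0,0,-0.0015],
    [0,0,-0.0015],
    [0,0,-0.001],
    [0,0,-0.001],
    [0,0,-0.0005],
    [0,0,0]
  ],
  "jaw": [0.05,0.05,0.05,0.05,0.05,0.05]
}}

```text
t: 11.0
tool_pos: [0.5669, 0.2554, 0.09]
tool_rot: [0.374, -0.599, 0.6, -0.375]
contact_force: [-0.5, 0.6, -2.2]
width: 0.0563
```

>>> {"api": "servo_tool", "payload": {
  "turn": [
    [0,0,0],
    [0,0,0],
    [0,0,0]
  ],
  "offset": [
    [0,0,-0.0005],
    [0,0,0],
    [0,0,0]
  ],
  "jaw": [0.05,0.05,0.05]
}}

```text
t: 11.25
tool_pos: [0.567, 0.2555, 0.0898]
tool_rot: [0.374, -0.599, 0.6, -0.376]
contact_force: [-0.1, 0.2, -1.0]
width: 0.0564
```

>>> {"api": "servo_tool", "payload": {
  "turn": [
    [0,0,0],
    [0,0,0],
    [0,0,0]
  ],
  "offset": [
    [0,0,-0.0006],
    [0,0,0],
    [0,0,0]
  ],
  "jaw": [0.05,0.05,0.05]
}}

```text
t: 11.5
tool_pos: [0.5672, 0.2555, 0.0896]
tool_rot: [0.374, -0.599, 0.6, -0.376]
contact_force: [-2.6, 0.4, 3.9]
width: 0.0563
```

```bash
python3 look.py w11;python3 m8.py w11|grep -v x+
```

```text
11.5 
 [[-4.384e-01  3.400e-03  8.988e-01  5.672e-01]
 [-8.988e-01 -3.000e-04 -4.384e-01  2.555e-01]
 [-1.200e-03 -1.000e+00  3.200e-03  8.960e-02]
 [ 0.000e+00  0.000e+00  0.000e+00  1.000e+00]] [ 3.380e-01  2.130e-01  1.841e+00 -2.000e-03  1.085e+00  2.363e+00] [-2.6  0.4  3.9] 0.05633326000177689
edges [(np.float64(-44.91), np.float64(0.12)), (np.float64(27.94), np.float64(-0.19)), (np.float64(14.07), np.float64(0.27)), (np.float64(-84.29), np.float64(-0.99))] minrect 86.5 99.3 89.65
held mid [0.596  0.2311 0.1042] n [-0.0022 -0.0016  1.    ] tool [ 0.0093 -0.0144  0.0366]
top z 0.10418152145395038 96342
laid1 y- (-88) (np.float64(-74.14), np.float64(15.13)) y+ (-31) (np.float64(-52.49), np.float64(36.67)) x- (-88) (np.float64(-34.78), np.float64(38.26))
in board [0.0391 0.0505] tcp in board [0.0026 0.06  ]
```

>>> {"api": "servo_tool", "payload": {
  "turn": [
    [0,0,0],
    [0,0,0],
    [0,0,0],
    [0,0,0],
    [0,0,0],
    [0,0,0],
    [0,0,0],
    [0,0,0],
    [0,0,0],
    [0,0,0]
  ],
  "offset": [
    [0,0,0],
    [0,0,0],
    [0,0,0],
    [0,0,0],
    [0,0,0.005],
    [0,0,0.015],
    [0,0,0.025],
    [0,0,0.03],
    [0,0,0.03],
    [0,0,0.03]
  ],
  "jaw": [0.06,0.07,0.08,0.082,0.082,0.082,0.082,0.082,0.082,0.082]
}}

```text
t: 12.38
tool_pos: [0.5667, 0.2553, 0.2254]
tool_rot: [0.374, -0.599, 0.6, -0.375]
contact_force: [0.5, 0.8, -0.3]
width: 0.082
```

```bash
python3 look.py w12
```

```text
12.3833 
 [[-4.383e-01  2.700e-03  8.988e-01  5.667e-01]
 [-8.988e-01 -4.000e-04 -4.383e-01  2.553e-01]
 [-8.000e-04 -1.000e+00  2.600e-03  2.254e-01]
 [ 0.000e+00  0.000e+00  0.000e+00  1.000e+00]] [ 3.380e-01  8.000e-02  1.745e+00 -1.000e-03  1.314e+00  2.362e+00] [ 0.5  0.8 -0.3] 0.08204664165093423
```

View pics/w12.png

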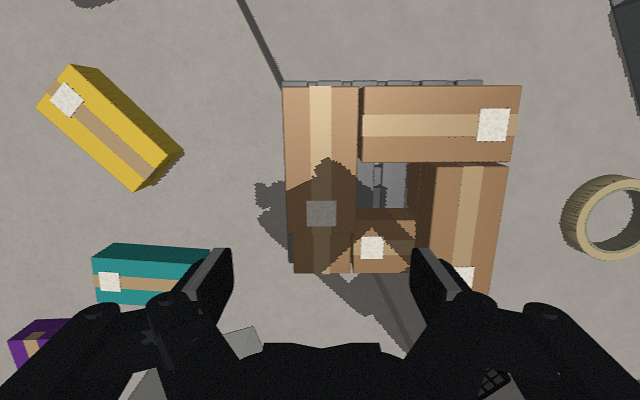

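```bash
cat > m12.py <<'E'
from rel import *
import sys
f=f'pics/{sys.argv[1]}.npz';b=(.5389,.2026,np.deg2rad(-25.68))
z=np.load(f);C=cloud(z['d'],z['K'],z['T']);P=C.reshape(-1,3);P=P[np.hypot(P[:,0]-b[0],P[:,1]-b[1])<.16];q=tobf(P,b);Z=P[:,2];u=q[(Z>.1)&(Z<.108)]
E=lambda *a,**k:(lambda t:None if t is None else tuple(np.round(t,2)))(edge(*a,**k))
p3=u[u[:,1]>.0293];l2=u[(u[:,1]<.0293)]
print('p3 y+',E(p3,1,1,-.02,.08),'y-',E(p3[p3[:,0]<.03],1,-1,-.02,.028),'x+',E(p3,0,1,.036,.085),'x-',E(p3,0,-1,.036,.085))
print('l2 x+',E(l2,0,1,-.08,.025),'x-',E(l2[l2[:,1]>-.026],0,-1,-.024,.025),'y+',E(l2[l2[:,0]>.033],1,1,.036,.085),'y-',E(l2,1,-1,.036,.085))
l1=u[(u[:,0]<.027)&(u[:,1]<-.02)]
print('l1 y-',E(l1,1,-1,-.06,.02),'y+',E(l1,1,1,-.06,.02),'x-',E(l1,0,-1,-.08,-.04))
p4=u[(u[:,0]<-.0295)&(u[:,1]>-.0295)]
if len(p4)>300: print('p4 x+',E(p4,0,1,-.02,.08),'x-',E(p4,0,-1,-.02,.08),'y+',E(p4,1,1,-.08,-.036),'y-',E(p4,1,-1,-.08,-.036))
E
python3 m12.py w12
```

```text
p3 y+ (np.float64(86.81), np.float64(0.2)) y- (np.float64(30.46), np.float64(0.29)) x+ (np.float64(87.98), np.float64(-0.56)) x- (np.float64(-26.9), np.float64(-1.17))
l2 x+ (np.float64(88.15), np.float64(-0.07)) x- (np.float64(31.86), np.float64(0.5)) y+ (np.float64(27.03), np.float64(-0.05)) y- (np.float64(-88.34), np.float64(-0.11))
l1 y- (np.float64(-88.01), np.float64(-0.44)) y+ (np.float64(-31.71), np.float64(0.19)) x- (np.float64(-65.88), np.float64(46.74))
```

>>> {"api": "servo_tool", "payload": {
  "turn": [
    [0,0,0.1012],
    [0,0,0.1012],
    [0,0,0.1012],
    [0,0,0.1012],
    [0,0,0.1012],
    [0,0,0],
    [0,0,0],
    [0,0,0],
    [0,0,0],
    [0,0,0]
  ],
  "offset": [
    [-0.004,-0.02,0],
    [-0.008,-0.04,0],
    [-0.008,-0.04,0],
    [-0.008,-0.04,0],
    [-0.008,-0.04,0],
    [-0.009,-0.04,0],
    [-0.009,-0.04,0],
    [-0.009,-0.04,0],
    [-0.009,-0.04,0],
    [-0.009,-0.04,0]
  ],
  "jaw": [0.085,0.085,0.085,0.085,0.085,0.085,0.085,0.085,0.085,0.085]
}}

```text
t: 13.27
tool_pos: [0.4852, -0.1263, 0.2244]
tool_rot: [-0.512, 0.486, -0.488, 0.514]
contact_force: [0.5, -0.3, 0.2]
width: 0.0849
```

>>> {"api": "servo_tool", "payload": {
  "turn": [
    [0.0058,-0.1098,0],
    [0.0058,-0.1098,0],
    [0.0058,-0.1098,0],
    [0.0058,-0.1098,0],
    [0,0,0],
    [0,0,0],
    [0,0,0],
    [0,0,0],
    [0,0,0]
  ],
  "offset": [
    [-0.009,-0.036,-0.01],
    [-0.009,-0.036,-0.02],
    [-0.009,-0.03,-0.025],
    [-0.0078,-0.0178,-0.0149],
    [0,0,-0.01],
    [0,0,0],
    [0,0,0],
    [0,0,0],
    [0,0,0]
  ],
  "jaw": [0.085,0.085,0.085,0.085,0.085,0.085,0.085,0.085,0.085]
}}

```text
t: 14.02
tool_pos: [0.4531, -0.2437, 0.1464]
tool_rot: [-0.388, 0.367, -0.581, 0.614]
contact_force: [0.4, 0.0, 0.3]
width: 0.085
```

```bash
python3 look.py w13
```

```text
14.0167 
 [[ 0.0554  0.4293  0.9014  0.4531]
 [-0.9985  0.0226  0.0506 -0.2437]
 [ 0.0013 -0.9029  0.4299  0.1464]
 [ 0.      0.      0.      1.    ]] [-0.753 -0.277  2.257  0.412  0.886  0.543] [0.4 0.  0.3] 0.08502372049567643
```

View pics/w13.png

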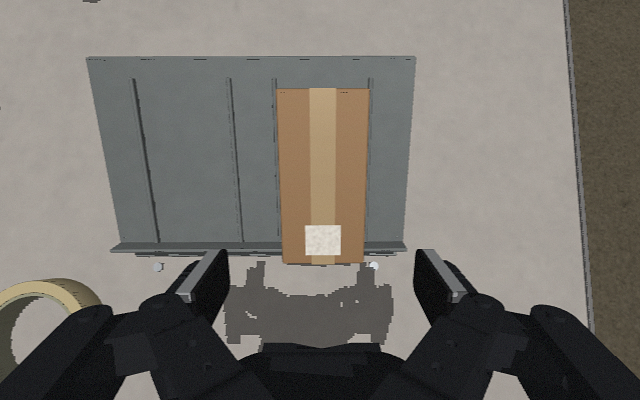

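Run:
```python
from c3 import *
H=camera_model('wrist')['hand_eye']
T=np.load('pics/w13.npz')['T']@np.linalg.inv(H)
mid,n,ex,ey,fr=run('pics/w13.npz',(110,210,295,350),exg=np.array([np.cos(.0528),np.sin(.0528),.466]))
print(fr,'mid',mid.round(4),'n',n.round(4));m=(mid-T[:3,3])@T[:3,:3]
print('tool',m.round(4),(n@T[:3,:3]).round(4),(ex@T[:3,:3]).round(4))
m-=np.array([.0010,0,0]);print('go world',(T[:3,:3]@(m+np.array([0,.015,-.028]))).round(4),'target',(T[:3,3]+T[:3,:3]@(m+np.array([0,.015,-.028]))).round(4))
```

```text
edges [(np.float64(-28.64), np.float64(0.29)), (np.float64(27.64), np.float64(0.33)), (np.float64(43.45), np.float64(-0.36)), (np.float64(-71.55), np.float64(-1.11))] minrect 116.5 56.9 0.35
0.9283636363636364 mid [ 0.5077 -0.243   0.0873] n [-0.4207 -0.0247  0.9068]
tool [0.0023 0.0769 0.0238] [ 0.0026 -1.      0.0094] [0.0029 0.0094 1.    ]
go world [ 0.0357  0.0006 -0.0847] target [ 0.4889 -0.2431  0.0617]
```

>>> {"api": "servo_tool", "payload": {
  "turn": [
    [0,0.007,0],
    [0,0,0],
    [0,0,0],
    [0,0,0],
    [0,0,0],
    [0,0,0],
    [0,0,0],
    [0,0,0],
    [0,0,0],
    [0,0,0]
  ],
  "offset": [
    [0.0038,0.0015,-0.0082],
    [0.0075,0,-0.016],
    [0.0075,0,-0.016],
    [0.0075,0,-0.016],
    [0.006,0,-0.013],
    [0.0038,0,-0.008],
    [0.002,0,-0.0046],
    [0,0,0],
    [0,0,0],
    [0,0,0]
  ],
  "jaw": [0.085,0.085,0.085,0.085,0.085,0.085,0.085,0.085,0.085,0.085]
}}

```text
t: 14.9
tool_pos: [0.4898, -0.2428, 0.0634]
tool_rot: [-0.39, 0.37, -0.58, 0.612]
contact_force: [0.0, -0.3, 0.4]
width: 0.0851
```

>>> {"api": "servo_tool", "payload": {
  "turn": [
    [0,0,0],
    [0,0,0],
    [0,0,0],
    [0,0,0],
    [0,0,0],
    [0,0,0]
  ],
  "offset": [
    [0,0,0],
    [0,0,0],
    [0,0,0],
    [0,0,0],
    [0,0,0],
    [0,0,0]
  ],
  "jaw": [0.07,0.06,0.05,0.05,0.05,0.05],
  "force": 50
}}

```text
t: 15.4
tool_pos: [0.4895, -0.2429, 0.0634]
tool_rot: [-0.39, 0.37, -0.58, 0.612]
contact_force: [-4.2, 1.1, 6.6]
width: 0.0564
```

```bash
python3 look.py w14
```

```text
15.4 
 [[ 5.260e-02  4.220e-01  9.051e-01  4.895e-01]
 [-9.986e-01  2.270e-02  4.750e-02 -2.429e-01]
 [-5.000e-04 -9.063e-01  4.226e-01  6.340e-02]
 [ 0.000e+00  0.000e+00  0.000e+00  1.000e+00]] [-0.694 -0.064  2.235  0.465  0.695  0.505] [-4.2  1.1  6.6] 0.05644960995391778
```

View pics/w14.png

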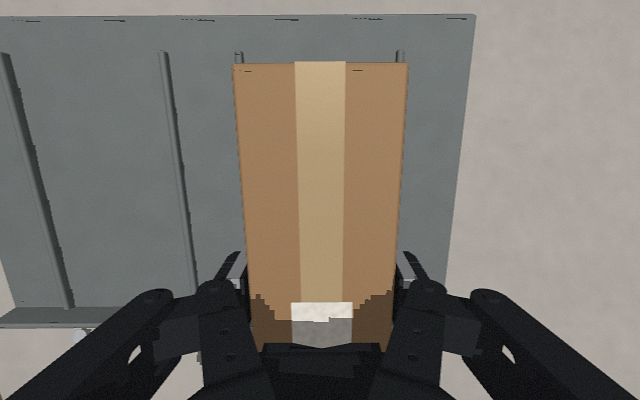

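>>> {"api": "servo_tool", "payload": {
  "turn": [
    [0,0,0],
    [0,0,0],
    [0,0,0],
    [-0.0057,0.1087,0],
    [-0.0057,0.1087,0],
    [-0.0057,0.1087,0],
    [-0.0057,0.1087,0],
    [0,0,0.119],
    [0,0,0.119],
    [0,0,0.119]
  ],
  "offset": [
    [0,0,0.01],
    [0,0,0.02],
    [0,0,0.03],
    [0,0.02,0.03],
    [0,0.03,0.02],
    [0,0.035,0.014],
    [0,0.035,0.007],
    [0,0.04,0.007],
    [0,0.04,0],
    [0,0.04,0]
  ],
  "jaw": [0.05,0.05,0.05,0.05,0.05,0.05,0.05,0.05,0.05,0.05]
}}

```text
t: 16.28
tool_pos: [0.4895, -0.0008, 0.2013]
tool_rot: [-0.591, 0.386, -0.387, 0.593]
contact_force: [0.4, 0.2, -1.5]
width: 0.0562
```

>>> {"api": "servo_tool", "payload": {
  "turn": [
    [0,0,0.119],
    [0,0,0.119],
    [0,0,0.119],
    [0,0,0.119],
    [0,0,0.119],
    [0,0,0.119],
    [0,0,0],
    [0,0,0],
    [0,0,0],
    [0,0,0]
  ],
  "offset": [
    [0,0.04,0],
    [0,0.04,0],
    [0,0.04,0],
    [0,0.04,0],
    [-0.0015,0.035,0],
    [-0.0012,0.0252,0],
    [0,0.013,0],
    [0,0,0],
    [0,0,0],
    [0,0,0]
  ],
  "jaw": [0.05,0.05,0.05,0.05,0.05,0.05,0.05,0.05,0.05,0.05]
}}

```text
t: 17.12
tool_pos: [0.4866, 0.2296, 0.2001]
tool_rot: [-0.689, 0.158, -0.157, 0.689]
contact_force: [0.5, 0.1, -0.9]
width: 0.0564
```

>>> {"api": "servo_tool", "payload": {
  "turn": [
    [0,0,0],
    [0,0,0],
    [0,0,0]
  ],
  "offset": [
    [0,0,0],
    [0,0,0],
    [0,0,0]
  ],
  "jaw": [0.05,0.05,0.05]
}}

```text
t: 17.37
tool_pos: [0.4868, 0.2296, 0.2003]
tool_rot: [-0.689, 0.158, -0.157, 0.69]
contact_force: [-0.0, 0.0, -0.8]
width: 0.0566
```

```bash
python3 look.py w15
```

```text
17.3667 
 [[ 9.006e-01 -8.000e-04  4.347e-01  4.868e-01]
 [-4.347e-01  1.400e-03  9.006e-01  2.296e-01]
 [-1.300e-03 -1.000e+00  9.000e-04  2.003e-01]
 [ 0.000e+00  0.000e+00  0.000e+00  1.000e+00]] [ 0.34  -0.084  1.953  0.002  1.274  0.789] [-0.   0.  -0.8] 0.056631243226444326
```

View pics/w15.png

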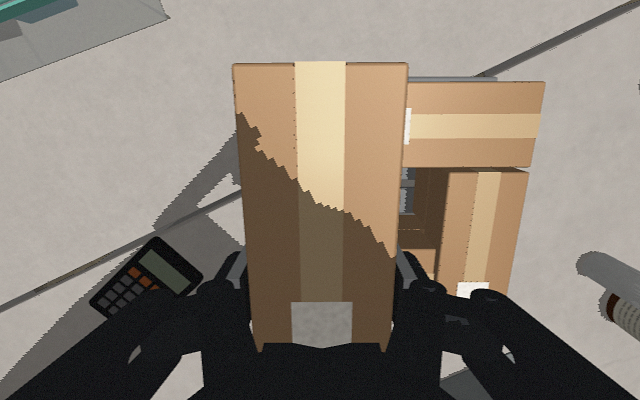

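```bash
cat > m15.py <<'E'
from rel import *
import sys
f=f'pics/{sys.argv[1]}.npz';b=(.5389,.2026,np.deg2rad(-25.68))
E=lambda *a,**k:(lambda t:None if t is None else tuple(float(v) for v in np.round(t,2)))(edge(*a,**k))
z=np.load(f);C=cloud(z['d'],z['K'],z['T']);T=z['T']@np.linalg.inv(camera_model('wrist')['hand_eye'])
c,n,P,fr=carton(C,C[80:150,270:370]);q=tobf(P,b);q=q[q[:,0]<float(sys.argv[2]) if len(sys.argv)>2 else slice(None)]
print('held z',c[2].round(4),'n board',tobf(n[:2]+np.array(b[:2]),b).round(4),'x-',E(q,0,-1,.02,.085),'x+',E(q,0,1,.02,.085),'y+',E(q,1,1,-.08,-.036))
print('tcp board',tobf(T[:3,3],b).round(4),'yaw',np.rad2deg(np.arctan2(T[1,0],T[0,0])).round(2),'approach',T[:3,1].round(4))
P=C.reshape(-1,3);P=P[np.hypot(P[:,0]-b[0],P[:,1]-b[1])<.16];q=tobf(P,b);Z=P[:,2];u=q[(Z>.1)&(Z<.108)]
p3=u[(u[:,1]>.0293)&(u[:,0]>-.0295)];l2=u[(u[:,1]<.0293)&(u[:,0]>.0295)]
print('p3 y+',E(p3,1,1,.0,.08),'y-',E(p3[p3[:,0]<.03],1,-1,-.0,.028),'x+',E(p3,0,1,.036,.085),'x-',E(p3,0,-1,.036,.085))
print('l2 x+',E(l2,0,1,-.03,.025),'x-',E(l2,0,-1,-.024,.025),'y+',E(l2,1,1,.036,.085))
l1=u[(u[:,0]<.027)&(u[:,1]<-.02)]
print('l1 y+',E(l1,1,1,-.03,.02))
E
python3 m15.py w15
```

```text
held z 0.2142 n board [ 0.0021 -0.0029] x- (-86.39, -0.2) x+ (-29.98, -0.16) y+ (85.01, 0.34)
tcp board [-0.0586  0.0018] yaw -25.77 approach [-8.0e-04  1.4e-03 -1.0e+00]
p3 y+ (86.93, 0.57) y- (30.68, -0.36) x+ (87.95, 0.31) x- (-1.49, -0.09)
l2 x+ (88.05, 0.4) x- (31.5, 0.19) y+ (27.29, 0.0)
l1 y+ (-32.11, 2.14)
```

>>> {"api": "servo_tool", "payload": {
  "turn": [
    [0,0,0],
    [0,0,0],
    [0,0,0],
    [0,0,0],
    [0,0,0],
    [0,0,0],
    [0,0,0],
    [0,0,0],
    [0,0,0],
    [0,0,0]
  ],
  "offset": [
    [0.0009,0.0019,-0.012],
    [0,0,-0.016],
    [0,0,-0.016],
    [0,0,-0.012],
    [0,0,-0.008],
    [0,0,-0.005],
    [0,0,-0.003],
    [0,0,-0.001],
    [0,0,0],
    [0,0,0]
  ],
  "jaw": [0.05,0.05,0.05,0.05,0.05,0.05,0.05,0.05,0.05,0.05]
}}

```text
t: 18.25
tool_pos: [0.4881, 0.2327, 0.128]
tool_rot: [-0.689, 0.157, -0.157, 0.69]
contact_force: [-0.1, 0.2, -1.0]
width: 0.0563
```

>>> {"api": "servo_tool", "payload": {
  "turn": [
    [0,0,0],
    [0,0,0],
    [0,0,0],
    [0,0,0]
  ],
  "offset": [
    [0,0,0],
    [0,0,0],
    [0,0,0],
    [0,0,0]
  ],
  "jaw": [0.05,0.05,0.05,0.05]
}}

```text
t: 18.58
tool_pos: [0.4877, 0.2325, 0.1275]
tool_rot: [-0.689, 0.157, -0.157, 0.69]
contact_force: [-0.3, 1.2, -1.9]
width: 0.0563
```

```bash
python3 look.py w16; python3 m15.py w16 -.0292
```

```text
18.5833 
 [[ 9.014e-01 -5.000e-04  4.329e-01  4.877e-01]
 [-4.329e-01  1.600e-03  9.014e-01  2.325e-01]
 [-1.100e-03 -1.000e+00  1.200e-03  1.275e-01]
 [ 0.000e+00  0.000e+00  0.000e+00  1.000e+00]] [ 3.450e-01 -4.000e-03  2.006e+00  2.000e-03  1.140e+00  7.920e-01] [-0.3  1.2 -1.9] 0.056327420143683284
held z 0.1414 n board [0.0008 0.0042] x- (-87.03, -0.4) x+ (-30.62, -0.21) y+ (87.94, 0.51)
tcp board [-0.0591  0.0048] yaw -25.65 approach [-5.0e-04  1.6e-03 -1.0e+00]
p3 y+ (87.1, -0.05) y- (30.78, -0.13) x+ (85.31, -13.2) x- (-21.02, -0.35)
l2 x+ (88.21, 0.3) x- (31.2, -0.16) y+ (27.49, -0.09)
l1 y+ (-45.87, -30.34)
```

View pics/w16.png

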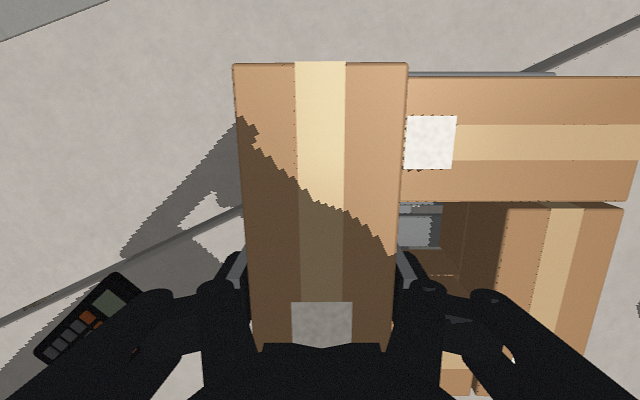

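>>> {"api": "servo_tool", "payload": {
  "turn": [
    [0,0,0],
    [0,0,0],
    [0,0,0],
    [0,0,0],
    [0,0,0],
    [0,0,0],
    [0,0,0],
    [0,0,0],
    [0,0,0],
    [0,0,0]
  ],
  "offset": [
    [0,0,-0.008],
    [0,0,-0.008],
    [0,0,-0.006],
    [0,0,-0.004],
    [0,0,-0.003],
    [0,0,-0.0015],
    [0,0,-0.001],
    [0,0,0],
    [0,0,0],
    [0,0,0]
  ],
  "jaw": [0.05,0.05,0.05,0.05,0.05,0.05,0.05,0.05,0.05,0.05]
}}

```text
t: 19.47
tool_pos: [0.4878, 0.2326, 0.0961]
tool_rot: [-0.689, 0.157, -0.157, 0.69]
contact_force: [0.5, 0.0, -1.6]
width: 0.0568
```

```bash
python3 look.py w17; python3 m15.py w17 -.0292
```

```text
19.4667 
 [[ 9.014e-01 -3.000e-04  4.329e-01  4.878e-01]
 [-4.329e-01  1.700e-03  9.014e-01  2.326e-01]
 [-1.000e-03 -1.000e+00  1.400e-03  9.610e-02]
 [ 0.000e+00  0.000e+00  0.000e+00  1.000e+00]] [3.450e-01 3.600e-02 2.024e+00 2.000e-03 1.081e+00 7.920e-01] [ 0.5  0.  -1.6] 0.05676196411827519
held z 0.11 n board [0.0033 0.0006] x- (-86.91, -0.39) x+ (-30.49, -0.1) y+ (88.06, 0.47)
tcp board [-0.0591  0.0049] yaw -25.65 approach [-3.0e-04  1.7e-03 -1.0e+00]
p3 y+ (76.04, -25.06) y- (30.84, 1.55) x+ (55.68, -15.24) x- (-27.83, -0.23)
l2 x+ (73.33, -15.39) x- (30.95, -0.46) y+ (15.07, -51.11)
l1 y+ (-29.28, -40.33)
```

View pics/w17.png

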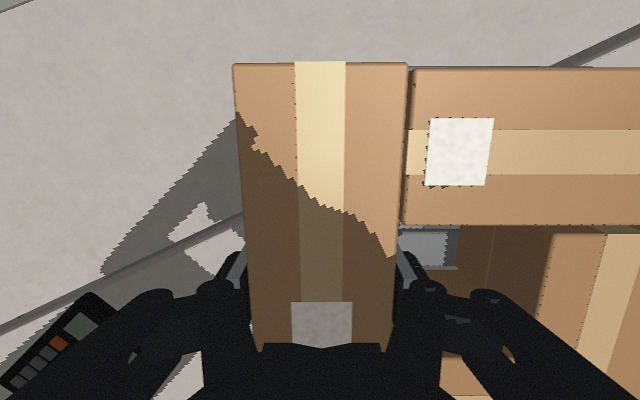

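>>> {"api": "servo_tool", "payload": {
  "turn": [
    [0,0,0],
    [0,0,0],
    [0,0,0],
    [0,0,0],
    [0,0,0],
    [0,0,0],
    [0,0,0]
  ],
  "offset": [
    [-0.0007,-0.0002,-0.0015],
    [0,0,-0.0015],
    [0,0,-0.001],
    [0,0,-0.001],
    [0,0,-0.0005],
    [0,0,0],
    [0,0,0]
  ],
  "jaw": [0.05,0.05,0.05,0.05,0.05,0.05,0.05]
}}

```text
t: 20.1
tool_pos: [0.4869, 0.2323, 0.0904]
tool_rot: [-0.689, 0.157, -0.157, 0.69]
contact_force: [-1.3, -0.5, 1.2]
width: 0.0565
```

>>> {"api": "servo_tool", "payload": {
  "turn": [
    [0,0,0],
    [0,0,0],
    [0,0,0]
  ],
  "offset": [
    [0,0,-0.0005],
    [0,0,0],
    [0,0,0]
  ],
  "jaw": [0.05,0.05,0.05]
}}

```text
t: 20.35
tool_pos: [0.4871, 0.2324, 0.0904]
tool_rot: [-0.689, 0.157, -0.157, 0.69]
contact_force: [-2.7, -0.6, 4.3]
width: 0.0563
```

Contact (+4 N). A quick check before releasing.

```bash
python3 look.py w18; python3 m15.py w18 -.0292
```

```text
20.35 
 [[ 9.014e-01 -5.000e-04  4.329e-01  4.871e-01]
 [-4.329e-01  1.500e-03  9.014e-01  2.324e-01]
 [-1.100e-03 -1.000e+00  1.200e-03  9.040e-02]
 [ 0.000e+00  0.000e+00  0.000e+00  1.000e+00]] [3.450e-01 4.300e-02 2.028e+00 2.000e-03 1.070e+00 7.920e-01] [-2.7 -0.6  4.3] 0.05629107456516594
held z 0.1043 n board [-0.0027  0.0005] x- (-87.51, -0.47) x+ (-31.06, -0.23) y+ (87.57, 0.47)
tcp board [-0.0596  0.0044] yaw -25.65 approach [-5.0e-04  1.5e-03 -1.0e+00]
p3 y+ (73.98, -29.08) y- (30.78, 0.33) x+ (49.44, -15.29) x- (-27.84, -0.22)
l2 x+ (66.96, -15.95) x- (30.89, -0.29) y+ (5.69, -56.8)
l1 y+ (-29.21, -33.74)
```

View pics/w18.png

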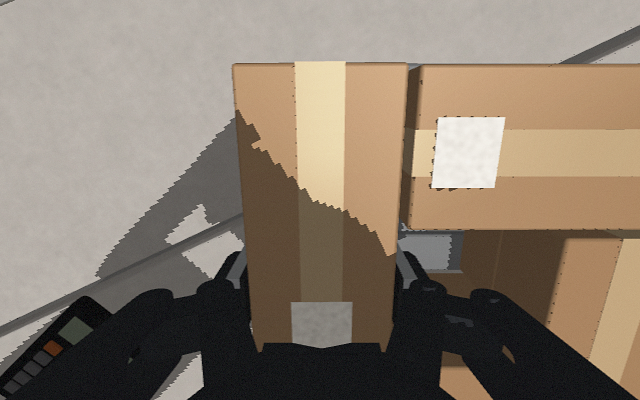

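>>> {"api": "servo_tool", "payload": {
  "turn": [
    [0,0,0],
    [0,0,0],
    [0,0,0],
    [0,0,0],
    [0,0,0],
    [0,0,0],
    [0,0,0],
    [0,0,0],
    [0,0,0],
    [0,0,0]
  ],
  "offset": [
    [0,0,0],
    [0,0,0],
    [0,0,0],
    [0,0,0],
    [0,0,0.005],
    [0,0,0.015],
    [0,0,0.025],
    [0,0,0.03],
    [0,0,0.035],
    [0,0,0.035]
  ],
  "jaw": [0.06,0.07,0.08,0.082,0.082,0.082,0.082,0.082,0.082,0.082]
}}

```text
t: 21.23
tool_pos: [0.4863, 0.2321, 0.2359]
tool_rot: [-0.689, 0.158, -0.156, 0.69]
contact_force: [1.1, 0.7, 0.0]
width: 0.0816
```

>>> {"api": "servo_tool", "payload": {
  "turn": [
    [0,0,0],
    [0,0,0],
    [0,0,0],
    [0,0,0],
    [0,0,0],
    [0,0,0],
    [0,0,0]
  ],
  "offset": [
    [-0.012,-0.026,0.025],
    [-0.012,-0.026,0.015],
    [-0.012,-0.026,0],
    [-0.006,-0.014,0],
    [0,0,0],
    [0,0,0],
    [0,0,0]
  ],
  "jaw": [0.082,0.082,0.082,0.082,0.082,0.082,0.082]
}}

```text
t: 21.82
tool_pos: [0.445, 0.1407, 0.2748]
tool_rot: [-0.689, 0.157, -0.157, 0.69]
contact_force: [0.4, -0.3, -0.8]
width: 0.0823
```

```bash
python3 look.py w19; python3 m12.py w19
python3 - <<'E'
from h import *
for n in("scene","top"):
    p,d=get_image(n);cv2.imwrite(f"pics/{n}1.png",p);np.savez(f'pics/{n}1.npz',p=p,d=d)
a=np.load('pics/scene0.npz')['p'];b=np.load('pics/scene1.npz')['p']
cv2.imwrite('pics/sc1.png',cv2.resize(b[140:300,170:470],None,fx=2.6,fy=2.6,interpolation=cv2.INTER_CUBIC))
E
```

```text
21.8167 
 [[ 9.014e-01 -8.000e-04  4.329e-01  4.450e-01]
 [-4.329e-01  1.900e-03  9.014e-01  1.407e-01]
 [-1.500e-03 -1.000e+00  1.400e-03  2.748e-01]
 [ 0.000e+00  0.000e+00  0.000e+00  1.000e+00]] [ 1.900e-01 -3.100e-01  2.018e+00  2.000e-03  1.434e+00  6.370e-01] [ 0.4 -0.3 -0.8] 0.08232489316300186
p3 y+ (np.float64(57.01), np.float64(0.05)) y- (np.float64(30.18), np.float64(-0.01)) x+ (np.float64(88.11), np.float64(0.79)) x- (np.float64(-86.88), np.float64(0.1))
l2 x+ (np.float64(88.23), np.float64(0.24)) x- (np.float64(-86.57), np.float64(-0.76)) y+ (np.float64(26.64), np.float64(-0.02)) y- (np.float64(-88.18), np.float64(-0.08))
l1 y- (np.float64(-88.13), np.float64(0.06)) y+ (np.float64(-27.0), np.float64(-12.45)) x- (np.float64(-86.89), np.float64(-0.23))
p4 x+ (np.float64(-30.86), np.float64(-0.74)) x- (np.float64(-86.96), np.float64(-0.37)) y+ (np.float64(56.95), np.float64(0.02)) y- (np.float64(-27.96), np.float64(-0.02))
```

View pics/w19.png

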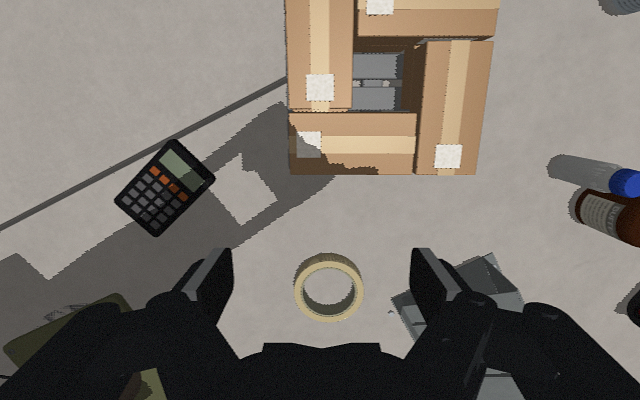

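View pics/sc1.png

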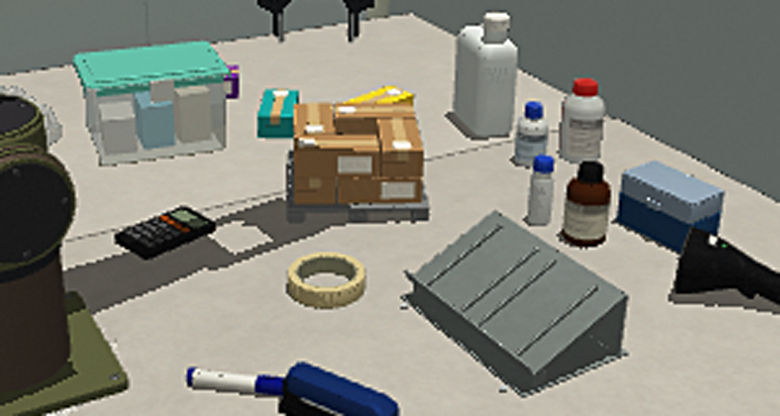

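>>> {"api": "servo_tool", "payload": {
  "turn": [
    [0,0,0],
    [0,0,0],
    [0,0,0],
    [0,0,0],
    [0,0,0],
    [0,0,0],
    [0,0,0],
    [0,0,0],
    [0,0,0]
  ],
  "offset": [
    [0.01,0.02,0.02],
    [0.012,0.025,0.02],
    [0.006,0.012,0.02],
    [0,0,0.01],
    [0,0,0],
    [0,0,0],
    [0,0,0],
    [0,0,0],
    [0,0,0]
  ],
  "jaw": [0.082,0.082,0.082,0.082,0.082,0.082,0.082,0.082,0.082]
}}

```text
t: 22.72
tool_pos: [0.4723, 0.1967, 0.3433]
tool_rot: [-0.689, 0.158, -0.156, 0.689]
contact_force: [-0.7, -0.4, -0.7]
width: 0.0821
```

```bash
python3 look.py w20; python3 m12.py w20
python3 - <<'E'
from h import *
p=cv2.imread('pics/w20.png')[:280,200:480];cv2.imwrite('pics/w20c.png',cv2.resize(p,None,fx=2.1,fy=2.1,interpolation=cv2.INTER_CUBIC))
from edges import tobf,edge
z=np.load('pics/w20.npz');b=(.5389,.2026,np.deg2rad(-25.68));C=cloud(z['d'],z['K'],z['T']);P=C.reshape(-1,3);q=tobf(P,b);u=q[(P[:,2]>.1)&(P[:,2]<.108)&(abs(q)<.1).all(1)]
E=lambda *a:tuple(float(v) for v in np.round(edge(*a),2))
p4=u[(u[:,0]<-.0295)&(u[:,1]>-.0295)];p3=u[(u[:,1]>.0293)&(u[:,0]>-.0293)];l1=u[(u[:,0]<.0295)&(u[:,1]<-.0295)]; l2=u[(u[:,0]>.0295)&(u[:,1]<.0293)]
for n,s,ax in(('p4',p4,1),('p3',p3,0),('l1',l1,0),('l2',l2,1)):
    c,wh,a=cv2.minAreaRect((s*1e3).astype(np.float32));print(n,np.round(c,2),np.round(wh,1),round(a,2))
E
```

```text
22.7167 
 [[ 9.011e-01 -3.000e-03  4.336e-01  4.723e-01]
 [-4.336e-01  8.000e-04  9.011e-01  1.967e-01]
 [-3.000e-03 -1.000e+00 -6.000e-04  3.433e-01]
 [ 0.000e+00  0.000e+00  0.000e+00  1.000e+00]] [ 0.289 -0.226  1.838  0.002  1.533  0.737] [-0.7 -0.4 -0.7] 0.08209906326979455
p3 y+ (np.float64(86.38), np.float64(-0.1)) y- (np.float64(30.37), np.float64(-0.07)) x+ (np.float64(87.81), np.float64(-0.66)) x- (np.float64(-86.7), np.float64(-0.58))
l2 x+ (np.float64(88.1), np.float64(0.25)) x- (np.float64(-86.38), np.float64(-0.82)) y+ (np.float64(27.09), np.float64(-0.04)) y- (np.float64(-87.5), np.float64(0.06))
l1 y- (np.float64(-87.43), np.float64(0.04)) y+ (np.float64(-26.93), np.float64(-11.57)) x- (np.float64(-86.21), np.float64(0.86))
p4 x+ (np.float64(-30.81), np.float64(-0.3)) x- (np.float64(-86.64), np.float64(-0.25)) y+ (np.float64(87.05), np.float64(1.81)) y- (np.float64(-27.49), np.float64(-0.15))
p4 [-58.78  29.84] [ 57.  115.8] 0.48
p3 [30.97 58.44] [ 56.3 116.7] 89.94
l1 [-29.04 -59.72] [116.1  56.8] 0.0
l2 [ 60.2  -30.95] [116.2  57.2] 89.86
```

View pics/w20c.png

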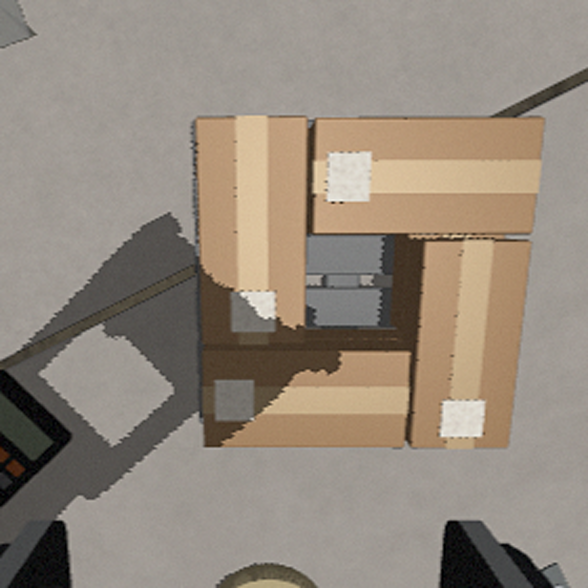

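Run:
```python
from rig import r,readout
print(r.hand_in(),readout.get_obs()['t'])
```

```text
the job is handed in; nothing more can be done
the job is handed in; nothing more can be done
```

I took both cartons off the feeder and set them down flat, top up, in spot_3 and spot_4. I lowered each until it just touched (about 4 N), then released it, backed the arm off and handed the job in at about 23 s of the 51 s.

**Final wrist measurement:** all four upper cartons share the same roughly 1 mm offset from their nominal places, so they sit within about 1 mm of each other.
- **Gaps:** spot_3 measured about 3.3 mm to laid_2. Spot_4 measured about 3.2 mm to the new spot_3 carton. The gap from spot_4 to laid_1 worked out at about 3 mm.
- **Squareness:** the cartons are within about 0.5° of each other, and the tops are level at 104 mm over the desk.
- **Surroundings:** the air shaft is open. The scene picture shows the tape roll, vial and bottle still standing. I compared them only by eye.

**What went wrong or disagreed:**
- My first close on the first carton was a depth mistake. The fingers shut about 3 mm above it without touching, and I reopened and regrasped.
- The wrist camera reads about 1 mm off sideways at close range, so I corrected for that.
- A few edge fits on laid_1 were unusable because of shadow or hidden edges. I relied on rectangle fits there instead.

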